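# Unlock the enclosure with the square key from the key stand

## Task

Lift the red T-handle key up and off its hooks on the blue key stand, push its square socket fully down onto the square in the lock of the grey enclosure's cover, and turn it anticlockwise (seen from above) to the stop, so that the cover is unlocked. The square stands at no exact angle, so feel for it with the key before you turn. Leave the key standing in the lock, and leave the blue key on its hooks and the pliers, tape measure and breaker where they are.

Things in the scene. Friction and masses are not known exactly. Their poses are not given: they have to be found in the camera images.
- red_key_grip (a point): middle of the handle of the red T-handle key (y along the handle, z up). Handle: red bar with flat sides, 14 mm thick (x), 100 mm long (y), 18 mm high. A 12 mm steel shank goes 70 mm down from here to the socket's mouth. Key about 0.13 kg. It hangs in one of the two hook pairs of the key stand (which one varies), handle across both hooks, shank hanging between them
- red_key_mouth (a point): centre of the socket's mouth, the lower end of the red key, 70 mm below the middle of its handle; same axes. The socket is a steel block 18 x 18 mm, 20 mm high, open downward: square hole 11.2 mm wide, sides parallel to the key's x and y, 14 mm deep, its mouth bevelled by 1 mm all round
- blue_key_grip (a point): middle of the handle of the other T-handle key: blue, same size, hung the same way, but with a thin round end that does not fit the lock. It stays on its hooks
- key_stand: blue key stand, fixed; origin on the bench under the line (y) along which the handles hang, midway between the keys. Back plate 188 mm high, 76 mm behind that line (+x). Hook pairs at y = +65 and -65 mm; each: two 6 mm wires 28 mm either side of its middle. Hung handle's middle is 162 mm above the bench; the hooks' upturned front tips end 175 mm high: lift 25 mm or more to clear them
- enclosure: grey steel enclosure with a flat cover, fixed to the bench, 150 mm (x) by 200 mm (y), top of the cover 80 mm above the bench; origin on the bench under its centre
- lock (a point): centre of the floor of the lock's round well in the cover, 83 mm above the bench, 45 mm from the enclosure's centre to its -x side; axes as the enclosure's. A round steel bezel (43 mm outside, 30 mm inside diameter, mouth flared) rises 12 mm above this floor. With the key fully on, the socket's mouth rests on this floor
- lock_stud (a point): centre of the top of the upright square stud (10 x 10 mm) in the well, 11 mm above its floor. Axes here: the enclosure's. The stud turns up to 0.45 rad either way from these before it moves the lock, and where it stands in that play is not reported; friction (0.1 N m) holds it. Within about 0.2 rad of agreement (any quarter) and 1.5 mm the socket drops on; else it stays 3 to 11 mm too high
- lock_cam (a joint): angle of the lock, rad: 0 locked (start, a stop), growing anticlockwise seen from above to 1.05 at the other stop (unlocked). Turning takes about 0.2 N m; it stays where it is left. From where the socket goes on, the key may turn up to 1.1 rad through play before the lock follows; the key stands by itself in the lock and can be let go and gripped again on the way
- pliers_blue_mid (a point): pliers with blue grips lying loose on the bench, 152 mm long; leave them
- tape_measure_mid (a point): yellow tape measure standing loose on the bench, 31 x 70 x 62 mm; leave it
- breaker_mid (a point): grey circuit breaker standing loose on the bench, 34 x 72 x 64 mm; leave it

How it is judged:
By the outcome, as a careful person would: the job done as asked, in the order asked, and still so for the second after the job is handed in, with the robot touching nothing.
It also fails if it takes over 72 s, if anything falls off the work surface, if the arm or the gripper's body presses on something with over 40 N, if the wrist force passes 120 N, or if a joint passes its speed limit or range.

## Robot

A 6-joint arm with a two-finger parallel gripper is mounted at the origin on a cart in front of the work surface, level with it; the furniture and walls round the work are solid. World frame = base frame: x ahead of the robot, y to its left, z up, the work surface at z = 0. Lengths are in m, angles in rad, forces in N, time in s.
With the tool pointing down it reaches from about 0.275 to 0.85 m from the base axis. Payload 19 kg.
Tool frame: the origin (TCP) lies at the very end of the fingers, on their centre line; the grasp point (between the pads) lies 19 mm behind it; z points along the fingers, y is the line along which they close (so a half turn about z gives the same grasp; the last joint's range is limited). The gripper opens to 85 mm and grips with 20 to 120 N. Pads are 22 mm wide; open, the fingers measure 114 mm over their backs; the gripper's body (76 mm by 85 mm) begins 54 mm behind the grasp point. The pads swing forward as they close: fully open they stand 13 mm farther back than shut.
Start: joints at [-1.347, 0.15, 1.437, -0, 1.554, -0.134], TCP at [0.201, -0.539, 0.206] pointing down, gripper open.
Joint ranges: [-2.8, 2.8], [-0.68, 2.1], [0.12, 2.68], [-1.39, 4.53], [0.16, 2.79], [-2.81, 2.81]. Speed limits (rad/s): [1.89, 1.89, 2.22, 3.01, 3.01, 3.01].

## Interface

Orientations are given as a unit quaternion [w, x, y, z].
In Python, from rig import env, get_image, calibration gives the robot as it stands. The module is installed in compiled form; this text tells all that it offers.
- The arm moves only by the tool arm_command, never from a script. Its arguments are lists of equal length, an entry for each row: "dp": the shift along the tool's x, y, z in m, a list of three; "turn": the turn about the tool's z in degrees; "claw": the opening, from -1 (shut) to 1 (fully open), so that 0 is half open. In form: {"dp": [[x, y, z], ...], "turn": [turn, ...], "claw": [claw, ...]}. A call has exactly 5 rows; each row shifts and turns the commanded pose from where the row before left it, along the tool's axes as they then stand; what a row does not reach is not made up. A row lasts 1/12 s, in which the tool goes at most 41.7 mm and 7.16 degrees, less where a joint would pass 70% of its speed; a pose out of reach is approached as far as the arm can. A call is refused whole if a number of a shift passes 0.0417 or a number of a turn 7.16, either way. A call with a gripper value outside its range is refused whole. The fingers move at their own pace and stop on an object; "force" is the grip in N (left out, the last holds). Time passes only in rows, so rows that do not move let the fingers close, or fill a call up. It gives the time, the measured TCP pose, the force, the opening and the grip force at its end, in the units of the state.
- env.get_state(): the state, without advancing time (a new reading comes with each control period).
- get_image(name): name is "side" or "top"; returns (picture, depth): 420x560x3 uint8, blue, green, red; 420x560 float32, m along the optical axis (not along the pixel's ray), 0 where there is no reading.
- calibration(name): a dict with "fx", "fy", "cx", "cy" (pixels), "view" (4x4, takes a point from world to camera coordinates). Camera axes: x right, y down, z forward; pixel columns grow to the right and rows downward; lengths in m; the calibration is good to about 2 mm. A picture is of the moment at which its call begins. calibration takes no time and is no camera call.
- env.close_job(): hands the job in; it is judged then, once.
The state is a dict: "clock": time; "joints": joint angles; "qd": joint speeds; "tau": joint torques, N m; "tool_pos": TCP position; "orientation": TCP orientation; "contact_force": force on the tool from outside, world axes, zero at the start; "moment": the same for the moment, N m; "opening": opening from 0.0 (shut) to 1.0 (fully open); "grasp_force": force on a finger pad.
Only numpy, scipy, OpenCV 4.12 (cv2) and the standard library are available. Lean on these libraries where they do the work, as an engineer would, in place of code of your own. Each camera call takes 0.05 s, during which the arm holds its last target. There are 200 camera calls.

## Working session

There is one attempt and no reset: what is moved stays moved. The work goes in short steps, Python scripts to look and compute and a tool call to move; the robot and the scene stay as the last step left them, time stands still between calls to the robot, and variables do not carry over. Pictures are saved under pics/ and viewed, at most 10 in all, crops included, and the job is handed in when it is done.

Besides the shell and the picture viewer there is one more tool, called after "Request:" in YAML: its name, and indented under it one key for each argument. arm_command: Moves the arm, as the interface text tells. Its arguments: {"type":"object","properties":{"dp":{"type":"array","items":{"type":"array","items":{"type":"number"}}},"turn":{"type":"array","items":{"type":"number"}},"claw":{"type":"array","items":{"type":"number"}},"force":{"type":"number"}},"required":["dp","turn","claw"]}

```bash
mkdir -p pics
python3 - <<'E'
from rig import env,get_image,calibration
import cv2,numpy as np
for n in("side","top"):
    p,d=get_image(n);cv2.imwrite(f"pics/{n}0.png",p);np.savez(f"{n}0.npz",p=p,d=d)
    c=calibration(n);print(n,c["fx"],c["fy"],c["cx"],c["cy"]);print(np.round(c["view"],3))
s=env.get_state();print(s)
E
```

```text
side 543.592558798885 543.592558798885 280.8417738240544 209.48844673522677
[[ 0.945 -0.327 -0.004 -0.489]
 [-0.12  -0.334 -0.935  0.193]
 [ 0.305  0.884 -0.354  1.659]
 [ 0.     0.     0.     1.   ]]
top 399.6391149360707 399.6391149360707 282.77426904783965 206.5499872789233
[[ 0.024 -1.    -0.004  0.   ]
 [-0.99  -0.023 -0.136  0.538]
 [ 0.136  0.007 -0.991  1.089]
 [ 0.     0.     0.     1.   ]]
{'clock': 0.1, 'joints': array([-1.34702018e+00,  1.50938046e-01,  1.43793761e+00,  3.15384196e-06,
        1.55381416e+00, -1.34019903e-01]), 'qd': array([-6.29728063e-05, -7.11185900e-05, -2.63960253e-03,  2.43262114e-03,
       -7.22986736e-04, -1.22645899e-03]), 'tau': array([ 6.21921979e-03, -7.14383197e+01, -5.71795714e+01, -2.04467838e-04,
        7.06122039e-03,  3.70524322e-05]), 'tool_pos': array([ 0.20128781, -0.53835415,  0.2052493 ]), 'orientation': array([-5.48102211e-04,  9.84040238e-01,  1.77945242e-01, -2.30360582e-05]), 'contact_force': array([-0.72030899,  0.80172778,  1.01360083]), 'moment': array([-0.02651266,  0.04689864, -0.00072762]), 'grasp_force': 0.0, 'opening': 0.9993416234250313}
```

View pics/side0.png

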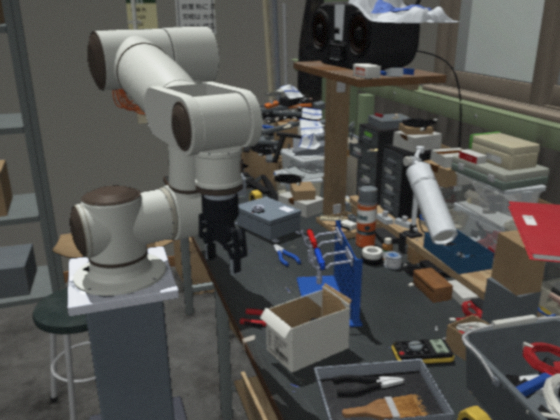

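View pics/top0.png

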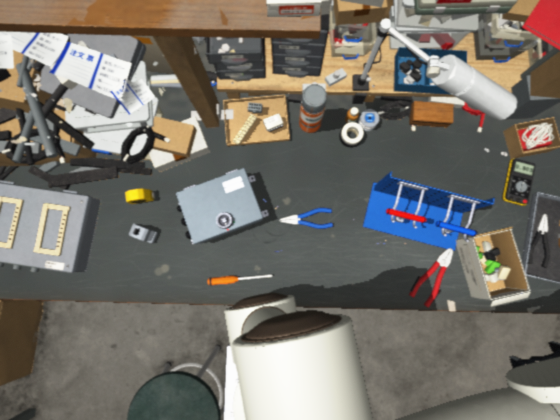

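The side view shows the stand at about (340,270), with the red and blue handles hanging there and the enclosure at (268,215). In the top view, the red handle is at (405,215), the blue at (453,227), the lock bezel at (225,219) and the enclosure at about (222,205). The red key hangs on the +y hook pair, and red pliers and a box lie near the blue key.

```bash
cat > h.py <<'E'
import cv2,numpy as np
from rig import env,get_image,calibration
def ray(n,uv,z):
    c=calibration(n);V=np.array(c["view"]);R,t=V[:3,:3],V[:3,3]
    uv=np.atleast_2d(uv).astype(float)
    d=np.c_[(uv[:,0]-c["cx"])/c["fx"],(uv[:,1]-c["cy"])/c["fy"],np.ones(len(uv))]@R
    o=-R.T@t
    return o+d*((z-o[2])/d[:,2])[:,None]
def cloud(n,d):
    c=calibration(n);V=np.array(c["view"]);v,u=np.mgrid[:420,:560]
    P=np.stack([(u-c["cx"])/c["fx"]*d,(v-c["cy"])/c["fy"]*d,d],-1)
    return (P-V[:3,3])@V[:3,:3]
def proj(n,p):
    c=calibration(n);V=np.array(c["view"]);q=np.atleast_2d(p)@V[:3,:3].T+V[:3,3]
    return np.c_[c["fx"]*q[:,0]/q[:,2]+c["cx"],c["fy"]*q[:,1]/q[:,2]+c["cy"]]
E
python3 - <<'E'
from h import *
z=np.load("top0.npz");p,d=z["p"],z["d"];W=cloud("top",d)
hsv=cv2.cvtColor(p,cv2.COLOR_BGR2HSV).astype(int);H,S,V=hsv[...,0],hsv[...,1],hsv[...,2]
roi=np.zeros(H.shape,bool);roi[170:250,360:500]=1
hi=(W[...,2]>.135)&(W[...,2]<.2)
red=((H<8)|(H>172))&(S>140)&(V>70)&roi
blue=(H>105)&(H<125)&(S>140)&(V>70)&roi&(W[...,2]>.15)&(W[...,2]<.18)
for nm,m in(("red",red),("blue",blue)):
    k,l,st,_=cv2.connectedComponentsWithStats(m.astype(np.uint8))
    for i in range(1,k):
        if st[i,4]<40: continue
        ys,xs=np.where(l==i);r=cv2.minAreaRect(np.c_[xs,ys].astype(np.float32))
        b=cv2.boxPoints(r);P=ray("top",b,.171)
        print(nm,st[i],r,"c",ray("top",r[0],.171)[0].round(4),"zmed",np.median(W[ys,xs,2]).round(4))
        e=[np.linalg.norm(P[(j+1)%4]-P[j]) for j in range(4)];j=int(np.argmax(e));v=P[(j+1)%4]-P[j];print(np.round(e,4),"ang",np.degrees(np.arctan2(v[1],v[0])))
# lock & enclosure
hi=(W[...,2]>.07)&(W[...,2]<.088);rr=np.zeros_like(hi);rr[150:260,160:290]=1
m=(hi&rr).astype(np.uint8);k,l,st,_=cv2.connectedComponentsWithStats(m);i=1+np.argmax(st[1:,4])
ys,xs=np.where(l==i);r=cv2.minAreaRect(np.c_[xs,ys].astype(np.float32));P=ray("top",cv2.boxPoints(r),.08)
print("enc",st[i],r,ray("top",r[0],.08),np.median(W[ys,xs,2]));print(P.round(4))
b=(W[...,2]>.089)&rr;ys,xs=np.where(b);print("bezel",len(xs),W[ys,xs].min(0),W[ys,xs].max(0),W[ys,xs].mean(0))
cv2.imwrite("pics/c1.png",np.hstack([cv2.resize(p[160:250,360:500],None,fx=4,fy=4,interpolation=2)[:360,:],cv2.resize(p[195:245,200:250],(240,360),interpolation=2)]))
E
```

```text
red [387 209  39  13 201] ((405.91180419921875, 215.35293579101562), (39.290767669677734, 5.578319072723389), 14.03624439239502) c [ 0.5043 -0.2924  0.171 ] zmed 0.1693
[0.014  0.0961 0.014  0.0959] ang -102.93407600778481
blue [386 174  13  10  50] ((391.15380859375, 179.7692108154297), (12.75810432434082, 6.1017022132873535), 33.690067291259766) c [ 0.5931 -0.2572  0.171 ] zmed 0.1647
[0.0157 0.0315 0.0157 0.0315] ang -123.5741214628816
blue [427 188  23   9  72] ((438.11016845703125, 192.08160400390625), (22.03911781311035, 3.56290602684021), 14.743562698364258) c [ 0.5646 -0.3735  0.171 ] zmed 0.164
[0.0091 0.0541 0.0091 0.0541] ang -103.83228293994604
blue [435 221  42  15 252] ((455.2923278808594, 228.26153564453125), (41.92337417602539, 6.49022912979126), 15.255118370056152) c [ 0.4753 -0.413   0.171 ] zmed 0.169
[0.0163 0.1014 0.0162 0.1012] ang -104.19348058387614
enc [ 176  168   87   76 3818] ((218.523193359375, 205.491455078125), (54.62144470214844, 74.32665252685547), 69.77513122558594) [[0.53036018 0.18700811 0.08      ]] 0.07948473651126875
[[0.5626 0.3094 0.08  ]
 [0.6387 0.122  0.08  ]
 [0.4984 0.0658 0.08  ]
 [0.4248 0.2503 0.08  ]]
bezel 209 [0.38394081 0.00504641 0.0891095 ] [0.68040849 0.33119206 1.15265827] [0.50666463 0.15689182 0.37764119]
```

View pics/c1.png

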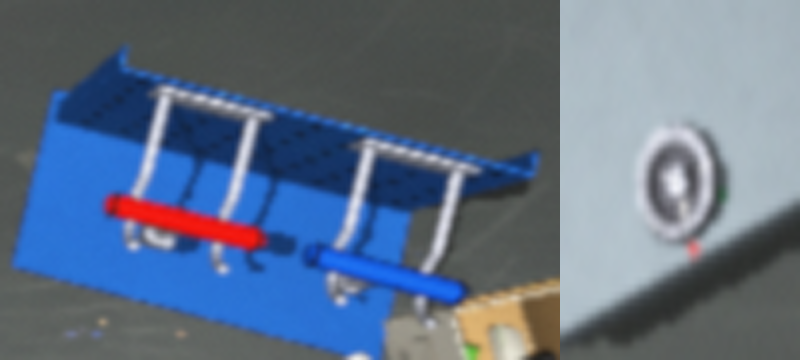

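The crop shows the red handle from (108,205) to (265,240), lying on two hooks. The bezel ring is at about (224.6,220.4) in the full image, with the light stud inside it. I'll turn and raise the tool now, and refine the lock position from both views.

Request:
arm_command:
  dp:
    - [0,0,-0.01]
    - [0,0,-0.01]
    - [0,0,-0.01]
    - [0,0,-0.01]
    - [0,0,-0.01]
  turn: [-7,-7,-7,-7,-7]
  claw: [0.3,0.3,0.3,0.3,0.3]
  force: 60

```text
clock: 0.52
tool_pos: [0.2013, -0.5384, 0.2559]
orientation: [-0.0, 0.884, 0.468, 0.0]
contact_force: [0.4, 0.1, -0.2]
opening: 0.651
grasp_force: 0.0
```

Request:
arm_command:
  dp:
    - [0,0,0]
    - [0,0,0]
    - [0,0,0]
    - [0,0,0]
    - [0,0,0]
  turn: [-7,-7,-7,0,0]
  claw: [0.3,0.3,0.3,0.3,0.3]

```text
clock: 0.93
tool_pos: [0.2013, -0.5385, 0.2555]
orientation: [-0.0, 0.787, 0.618, 0.0]
contact_force: [-1.0, -0.3, -0.7]
opening: 0.648
grasp_force: 0.0
```

```bash
cat >> h.py <<'E'
def bezel(n,p,guess,r=16):
    # centroid of ring: bright pixels vs. cover, ellipse fit of the outer contour
    u,v=proj(n,guess)[0].round().astype(int)
    c=p[v-r:v+r+1,u-r:u+r+1];g=cv2.cvtColor(c,cv2.COLOR_BGR2GRAY);return u,v,r,g
def goto(x,y,z,yaw=None):
    s=env.get_state();q=s["orientation"]
    from scipy.spatial.transform import Rotation as Ro
    R=Ro.from_quat(np.r_[q[1:],q[0]]).as_matrix()
    ya=np.degrees(np.arctan2(R[1,1],R[0,1]))
    print("t",s["clock"],"tcp",s["tool_pos"].round(4),"yawY",ya.round(2),"tilt",R[:,2].round(4),"F",s["contact_force"].round(1),"M",s["moment"].round(2),"op",round(s["opening"],3),"gf",s["grasp_force"])
    print(" tool dp mm",(R.T@(np.array([x,y,z])-s["tool_pos"])*1000).round(1),"turn",None if yaw is None else round(ya-yaw,1))
E
python3 - <<'E'
from h import *
goto(.5045,-.291,.20,-13.5)
L=np.array([.4888,.1698,.095]);outs=[]
for n in("top","side"):
    p=np.load(n+"0.npz")["p"];u,v,r,g=bezel(n,p,L)
    print(n,proj(n,L)); outs.append(cv2.resize(p[v-r:v+r+1,u-r:u+r+1],(396,396),interpolation=cv2.INTER_NEAREST))
cv2.imwrite("pics/bz.png",np.hstack(outs))
E
```

```text
t 0.9333 tcp [ 0.2013 -0.5385  0.2555] yawY -13.73 tilt [-1.e-04  6.e-04 -1.e+00] F [-1.  -0.3 -0.7] M [-0.04 -0.05 -0.04] op 0.648 gf 0.0
 tool dp mm [312.3 235.8  55.6] turn -0.2
top [[223.34149576 220.32414348]]
side [[257.40487947 206.41924668]]
```

View pics/bz.png

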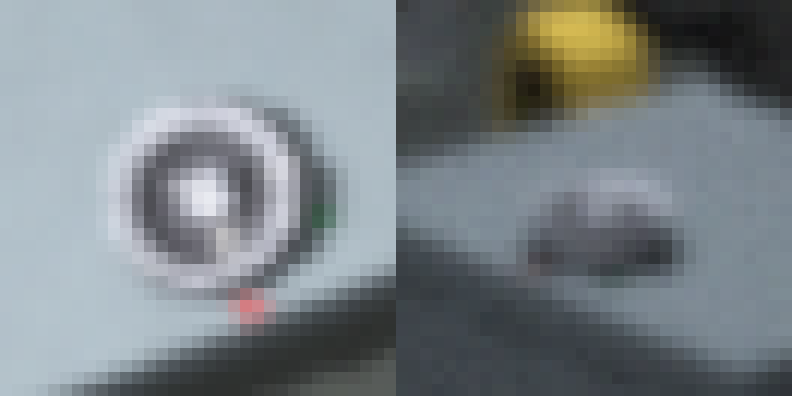

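In the left crop (top view) the bezel's outer edges run from 9 to 25 px, which puts its centre, and the stud's, at about (223.5,219.9). The side crop shows the bezel centre at u≈257.7 against 257.4 predicted, so the two views agree.

Request:
arm_command:
  dp:
    - [0.031,0.0235,0]
    - [0.031,0.0235,0]
    - [0.031,0.0235,0]
    - [0.031,0.0235,0]
    - [0.031,0.0235,0]
  turn: [0,0,0,0,0]
  claw: [0.2,0.2,0.2,0.2,0.2]

```text
clock: 1.35
tool_pos: [0.3528, -0.4139, 0.2558]
orientation: [-0.0, 0.787, 0.617, 0.0]
contact_force: [-0.3, -0.9, -0.2]
opening: 0.599
grasp_force: 0.0
```

Request:
arm_command:
  dp:
    - [0.031,0.0235,0]
    - [0.031,0.0235,0]
    - [0.031,0.0235,0]
    - [0.031,0.0235,0]
    - [0.031,0.0235,0]
  turn: [0,0,0,0,0]
  claw: [0.2,0.2,0.2,0.2,0.2]

```text
clock: 1.77
tool_pos: [0.5034, -0.2904, 0.2558]
orientation: [-0.0, 0.787, 0.617, 0.0]
contact_force: [0.7, -1.6, -0.2]
opening: 0.606
grasp_force: 0.0
```

Run:
```python
from h import *
goto(.5045,-.291,.143,-13.5)
print("lock",ray("top",(223.5,219.9),.0945), "side", ray("side",(257.7,206.4),.095))
# red handle, subpixel: redness weighted mean per end
p=np.load("top0.npz")["p"].astype(float);w=np.clip(p[...,2]-np.maximum(p[...,0],p[...,1])-40,0,90);m=np.zeros_like(w);m[200:230,380:435]=1;w*=m
v,u=np.mgrid[:420,:560];c=np.array([(w*u).sum(),(w*v).sum()])/w.sum();print("red",c,ray("top",c,.168))
```

```text
t 1.7667 tcp [ 0.5034 -0.2904  0.2558] yawY -13.79 tilt [ 0.  0. -1.] F [ 0.7 -1.6 -0.2] M [-0.06  0.03 -0.01] op 0.606 gf 0.0
 tool dp mm [ -0.4   1.2 112.8] turn -0.3
lock [[0.48999314 0.16950633 0.0945    ]] side [[0.48984071 0.16963422 0.095     ]]
red [405.81023548 215.13003916] [[ 0.50525669 -0.29308456  0.168     ]]
```

Request:
arm_command:
  dp:
    - [-0.0015,0.0015,0.025]
    - [0,0,0.025]
    - [0,0,0.02]
    - [0,0,0.015]
    - [0,0,0.01]
  turn: [0,0,0,0,0]
  claw: [0.2,0.2,0.2,0.2,0.2]

```text
clock: 2.18
tool_pos: [0.5029, -0.2933, 0.1588]
orientation: [-0.001, 0.787, 0.617, -0.0]
contact_force: [0.7, 0.1, -0.5]
opening: 0.597
grasp_force: 0.0
```

Request:
arm_command:
  dp:
    - [0,0,0.01]
    - [0,0,0.008]
    - [0,0,0]
    - [0,0,0]
    - [0,0,0]
  turn: [0,0,0,0,0]
  claw: [0.2,0.2,0.2,-0.6,-1]
  force: 60

```text
clock: 2.6
tool_pos: [0.5036, -0.2941, 0.1436]
orientation: [0.001, 0.785, 0.619, 0.0]
contact_force: [-0.3, -0.0, -0.2]
opening: 0.33
grasp_force: 0.0
```

Request:
arm_command:
  dp:
    - [0,0,0]
    - [0,0,0]
    - [0,0,0]
    - [0,0,0]
    - [0,0,0]
  turn: [0,0,0,0,0]
  claw: [-1,-1,-1,-1,-1]

```text
clock: 3.02
tool_pos: [0.5038, -0.2941, 0.1437]
orientation: [0.001, 0.785, 0.619, 0.0]
contact_force: [0.4, -0.5, 6.0]
opening: 0.12
grasp_force: 58.8
```

Run:
```python
from h import *
goto(.5045,-.291,.22,-13.5)
```

```text
t 3.0167 tcp [ 0.5038 -0.2941  0.1437] yawY -13.5 tilt [ 0.0015 -0.001  -1.    ] F [ 0.4 -0.5  6. ] M [-0.03 -0.26  0.06] op 0.12 gf 58.812691813800484
 tool dp mm [  3.1   0.1 -76.3] turn -0.0
```

Request:
arm_command:
  dp:
    - [0,0,-0.005]
    - [0,0,-0.01]
    - [0,0,-0.015]
    - [0,0,-0.02]
    - [0,0,-0.02]
  turn: [0,0,0,0,0]
  claw: [-1,-1,-1,-1,-1]

```text
clock: 3.43
tool_pos: [0.5031, -0.2936, 0.2141]
orientation: [-0.0, 0.785, 0.619, -0.0]
contact_force: [0.4, 0.3, -1.3]
opening: 0.12
grasp_force: 58.6
```

Request:
arm_command:
  dp:
    - [0,0,-0.02]
    - [0,0,0]
    - [0,0,0]
    - [0,0,0]
    - [0,0,0]
  turn: [0,0,0,0,0]
  claw: [-1,-1,-1,-1,-1]

```text
clock: 3.85
tool_pos: [0.503, -0.2936, 0.2319]
orientation: [-0.001, 0.785, 0.619, -0.0]
contact_force: [0.1, -0.2, -1.4]
opening: 0.117
grasp_force: 58.6
```

Run:
```python
from h import *
goto(.5045,-.291,.22,-13.5)
o=[]
for n in("side","top"):
    p,d=get_image(n);np.savez(n+"1.npz",p=p,d=d)
    u,v=proj(n,[.504,-.294,.2])[0].astype(int);o.append(cv2.resize(p[v-45:v+45,u-45:u+45],(396,396),interpolation=2))
cv2.imwrite("pics/k1.png",np.hstack(o))
```

```text
t 3.85 tcp [ 0.503  -0.2936  0.2319] yawY -13.5 tilt [-0.0013  0.0011 -1.    ] F [ 0.1 -0.2 -1.4] M [ 0.03 -0.   -0.  ] op 0.117 gf 58.555217357352376
 tool dp mm [ 2.8  0.9 11.9] turn -0.0
```

View pics/k1.png

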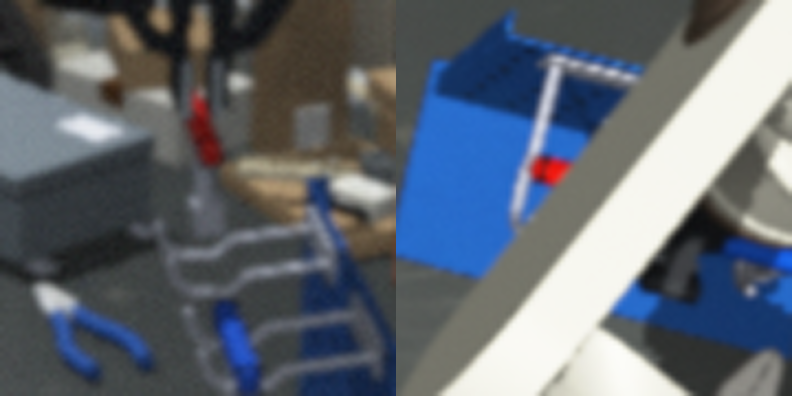

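The side crop shows the red key held upright in the fingers, with its shank and socket at about (207,210), clear of the hooks. The blue key is still on its hooks. I'll raise the key more and carry it to above the lock.

Request:
arm_command:
  dp:
    - [0,0,-0.02]
    - [0,0,-0.02]
    - [0.037,-0.01,0]
    - [0.037,-0.01,0]
    - [0.037,-0.01,0]
  turn: [0,0,0,0,0]
  claw: [-1,-1,-1,-1,-1]

```text
clock: 4.37
tool_pos: [0.4996, -0.1778, 0.2723]
orientation: [-0.0, 0.786, 0.619, -0.0]
contact_force: [0.9, 0.6, -1.1]
opening: 0.118
grasp_force: 58.8
```

Request:
arm_command:
  dp:
    - [0.037,-0.01,0]
    - [0.037,-0.01,0]
    - [0.037,-0.01,0]
    - [0.037,-0.01,0]
    - [0.037,-0.01,0]
  turn: [0,0,0,0,0]
  claw: [-1,-1,-1,-1,-1]

```text
clock: 4.78
tool_pos: [0.494, 0.0145, 0.2725]
orientation: [-0.0, 0.785, 0.619, -0.0]
contact_force: [1.2, -0.3, -1.4]
opening: 0.119
grasp_force: 58.8
```

Request:
arm_command:
  dp:
    - [0.037,-0.01,0]
    - [0.037,-0.01,0]
    - [0.037,-0.01,0]
    - [0.03,-0.01,0]
    - [0,0,0]
  turn: [0,0,0,0,0]
  claw: [-1,-1,-1,-1,-1]

```text
clock: 5.2
tool_pos: [0.4876, 0.1638, 0.2723]
orientation: [-0.001, 0.784, 0.621, 0.0]
contact_force: [-0.6, 0.0, -1.2]
opening: 0.121
grasp_force: 58.8
```

Request:
arm_command:
  dp:
    - [0,0,0.015]
    - [0,0,0.015]
    - [0,0,0.01]
    - [0,0,0]
    - [0,0,0]
  turn: [-5,-6,0,0,0]
  claw: [-1,-1,-1,-1,-1]

```text
clock: 5.62
tool_pos: [0.4885, 0.1589, 0.2327]
orientation: [-0.0, 0.724, 0.69, -0.0]
contact_force: [0.5, -0.2, -0.3]
opening: 0.126
grasp_force: 58.8
```

Run:
```python
from h import *
goto(.49,.1695,.16,-3)
o=[]
s=env.get_state()["tool_pos"]
for n in("side","top"):
    p,d=get_image(n);np.savez(n+"2.npz",p=p,d=d)
    u,v=proj(n,s)[0].astype(int);print(n,u,v);o.append(cv2.resize(p[v-33:v+33,u-33:u+33],(396,396),interpolation=cv2.INTER_NEAREST))
cv2.imwrite("pics/k2.png",np.hstack(o))
print(proj("side",[s-[0,0,.0517],s+[0,0,.018],[.49,.1695,.095]]),proj("top",[s+[0,0,.027]]))
```

```text
t 5.6167 tcp [0.4885 0.1589 0.2327] yawY -2.72 tilt [-9.e-04 -1.e-04 -1.e+00] F [ 0.5 -0.2 -0.3] M [0.03 0.04 0.06] op 0.126 gf 58.780595320276916
 tool dp mm [10.7  1.  72.7] turn 0.3
side 257 169
top 219 214
[[257.76638944 184.22318196]
 [257.37773555 164.83583824]
 [257.75407626 206.40715239]] [[217.13738961 213.07148295]]
```

View pics/k2.png

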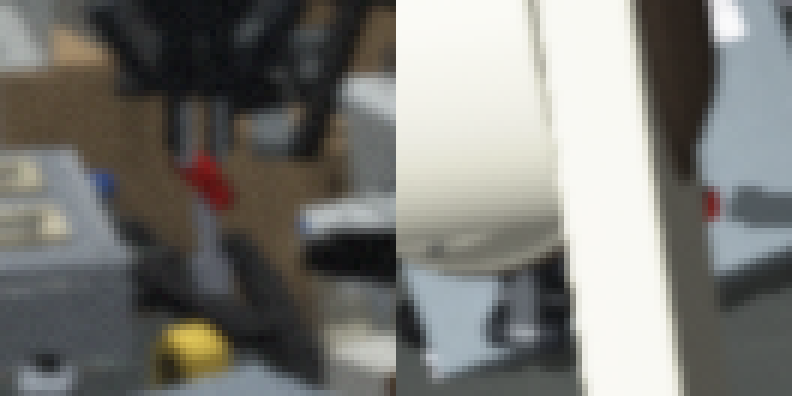

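The side crop shows the key upright, with the handle's near end at about (228,203) and the socket near (213,285). In the top crop only the handle's −y end shows, at (712,205). I'll check the key's tilt with depth.

Run:
```python
from h import *
z=np.load("side2.npz");W=cloud("side",z["d"]);s=env.get_state()["tool_pos"]
v,u=np.mgrid[:420,:560]
for r in range(166,190):
    m=(abs(W[r,:,0]-s[0])<.05)&(abs(W[r,:,1]-s[1])<.06)&(W[r,:,2]<.26)
    if m.any(): print(r,u[r][m].min(),u[r][m].max(),m.sum(),W[r][m].mean(0).round(4), "exp u %.1f"%np.interp(r,[164.8,184.2],[257.4,257.8]))
t=np.load("top2.npz");p=t["p"].astype(float);w=(p[...,2]-np.maximum(p[...,0],p[...,1])>50);w[:200]=0;w[230:]=0;w[:,:225]=0;w[:,250:]=0
ys,xs=np.where(w);print(xs.min(),xs.max(),ys.mean(),ray("top",(xs.max()+.5,ys.mean()),s[2]+.025),cloud("top",t["d"])[ys,xs].mean(0))
```

```text
166 255 259 5 [0.4788 0.1309 0.2551] exp u 257.4
167 256 262 7 [0.483  0.1216 0.2538] exp u 257.4
168 256 262 7 [0.4825 0.1201 0.2507] exp u 257.5
169 256 262 7 [0.4843 0.1264 0.2453] exp u 257.5
170 256 262 7 [0.4854 0.1304 0.2406] exp u 257.5
171 256 259 4 [0.4841 0.1441 0.2333] exp u 257.5
172 256 259 4 [0.4882 0.1581 0.2254] exp u 257.5
173 256 259 4 [0.4867 0.1533 0.2233] exp u 257.6
174 257 259 3 [0.4905 0.16   0.2174] exp u 257.6
175 257 259 3 [0.4882 0.1528 0.2162] exp u 257.6
176 257 259 3 [0.4891 0.1558 0.2116] exp u 257.6
177 257 259 3 [0.4903 0.1603 0.2065] exp u 257.7
178 257 260 4 [0.4899 0.153  0.2051] exp u 257.7
179 256 261 6 [0.4901 0.154  0.2012] exp u 257.7
180 256 261 6 [0.4887 0.1493 0.1991] exp u 257.7
181 256 261 6 [0.4897 0.1532 0.1943] exp u 257.7
182 256 261 6 [0.4896 0.1531 0.1907] exp u 257.8
183 256 261 6 [0.4898 0.1539 0.1868] exp u 257.8
184 257 262 6 [0.4927 0.1517 0.1835] exp u 257.8
238 238 214.5 [[0.4865637  0.11073432 0.25864001]] [0.48655604 0.11188205 0.25846342]
```

Request:
arm_command:
  dp:
    - [0.0085,-0.001,0.02]
    - [0,0,0.02]
    - [0,0,0.015]
    - [0,0,0.015]
    - [0,0,0.01]
  turn: [0,0,0,0,0]
  claw: [-1,-1,-1,-1,-1]

```text
clock: 6.13
tool_pos: [0.488, 0.1676, 0.1522]
orientation: [-0.0, 0.723, 0.691, -0.0]
contact_force: [-0.6, -0.2, -0.9]
opening: 0.121
grasp_force: 58.8
```

Run:
```python
from h import *
goto(.488,.1675,.1457,-3)
```

```text
t 6.1333 tcp [0.488  0.1676 0.1522] yawY -2.6 tilt [-1.e-04  1.e-04 -1.e+00] F [-0.6 -0.2 -0.9] M [ 0.05  0.03 -0.02] op 0.121 gf 58.763664790894836
 tool dp mm [-0.1 -0.   6.5] turn 0.4
```

Next I'll lower slowly and feel for contact.

Request:
arm_command:
  dp:
    - [0,0,0.002]
    - [0,0,0.002]
    - [0,0,0.001]
    - [0,0,0.001]
    - [0,0,0]
  turn: [0,0,0,0,0]
  claw: [-1,-1,-1,-1,-1]

```text
clock: 6.55
tool_pos: [0.4883, 0.1677, 0.1474]
orientation: [0.0, 0.722, 0.691, 0.0]
contact_force: [-1.2, -0.7, -2.2]
opening: 0.123
grasp_force: 58.8
```

Request:
arm_command:
  dp:
    - [0,0,0.001]
    - [0,0,0.0005]
    - [0,0,0]
    - [0,0,0]
    - [0,0,0]
  turn: [0,0,0,0,0]
  claw: [-1,-1,-1,-1,-1]

```text
clock: 6.97
tool_pos: [0.4883, 0.1677, 0.1457]
orientation: [0.0, 0.722, 0.692, 0.0]
contact_force: [0.1, 0.4, 5.5]
opening: 0.116
grasp_force: 60.1
```

Run:
```python
from h import *
goto(.488,.1675,.1457,-3)
```

```text
t 6.9667 tcp [0.4883 0.1677 0.1457] yawY -2.5 tilt [ 7.e-04  2.e-04 -1.e+00] F [0.1 0.4 5.5] M [ 0.01 -0.    0.07] op 0.116 gf 60.146631826646626
 tool dp mm [-0.2 -0.2  0. ] turn 0.5
```

The key touches the stud top at exactly the expected height. I'll sweep anticlockwise under light pressure.

Request:
arm_command:
  dp:
    - [0,0,0.0005]
    - [0,0,0]
    - [0,0,0]
    - [0,0,0]
    - [0,0,0]
  turn: [-1,-2,-2,-2,-2]
  claw: [-1,-1,-1,-1,-1]

```text
clock: 7.38
tool_pos: [0.4885, 0.1677, 0.1455]
orientation: [0.0, 0.665, 0.747, 0.001]
contact_force: [0.4, -0.8, 8.6]
opening: 0.115
grasp_force: 61.1
```

Request:
arm_command:
  dp:
    - [0,0,0.0005]
    - [0,0,0]
    - [0,0,0]
    - [0,0,0]
    - [0,0,0]
  turn: [-2,-2,-2,-2,-2]
  claw: [-1,-1,-1,-1,-1]

```text
clock: 7.8
tool_pos: [0.4887, 0.1678, 0.1454]
orientation: [0.001, 0.598, 0.802, 0.001]
contact_force: [0.1, -0.7, 12.5]
opening: 0.12
grasp_force: 61.9
```

Request:
arm_command:
  dp:
    - [0,0,0]
    - [0,0,0]
    - [0,0,0]
    - [0,0,0]
    - [0,0,0]
  turn: [-2,-2,-2,-2,-2]
  claw: [-1,-1,-1,-1,-1]

```text
clock: 8.22
tool_pos: [0.4887, 0.1678, 0.1454]
orientation: [0.001, 0.525, 0.851, 0.001]
contact_force: [0.1, -0.6, 12.4]
opening: 0.123
grasp_force: 61.8
```

Run:
```python
from h import *
goto(.488,.1675,.1347,36)
```

```text
t 8.2167 tcp [0.4887 0.1678 0.1454] yawY 26.61 tilt [ 2.1e-03  4.0e-04 -1.0e+00] F [ 0.1 -0.6 12.4] M [-0.   -0.02 -0.03] op 0.123 gf 61.83198173297569
 tool dp mm [ 0.1 -0.8 10.7] turn -9.4
```

Request:
arm_command:
  dp:
    - [0,0,0]
    - [0,0,0]
    - [0,0,0]
    - [0,0,0]
    - [0,0,0]
  turn: [-2,-2,-2,-2,-2]
  claw: [-1,-1,-1,-1,-1]

```text
clock: 8.63
tool_pos: [0.4886, 0.1678, 0.1454]
orientation: [0.001, 0.449, 0.893, 0.001]
contact_force: [-0.5, -0.1, 11.9]
opening: 0.121
grasp_force: 61.8
```

Request:
arm_command:
  dp:
    - [0,0,0]
    - [0,0,0]
    - [0,0,0]
    - [0,0,0]
    - [0,0,0]
  turn: [-2,-2,-2,-2,-2]
  claw: [-1,-1,-1,-1,-1]

```text
clock: 9.05
tool_pos: [0.4886, 0.1678, 0.1453]
orientation: [0.001, 0.37, 0.929, 0.001]
contact_force: [0.2, -0.4, 11.0]
opening: 0.123
grasp_force: 61.7
```

Run:
```python
from h import *
goto(.488,.1675,.1347,36)
```

```text
t 9.05 tcp [0.4886 0.1678 0.1453] yawY 46.61 tilt [ 1.9e-03  5.0e-04 -1.0e+00] F [ 0.2 -0.4 11. ] M [ 0.01  0.02 -0.  ] op 0.123 gf 61.74429805018008
 tool dp mm [ 0.3 -0.7 10.6] turn 10.6
```

Run:
```python
from h import *
s=env.get_state()["tool_pos"];o=[]
for n in("side","top"):
    p,d=get_image(n);np.savez(n+"3.npz",p=p,d=d)
    q=proj(n,s-[0,0,.03])[0] if n=="side" else proj(n,s+[0,0,.027])[0]
    u,v=q.astype(int);r=20 if n=="side" else 33;print(n,u,v,r);o.append(cv2.resize(p[v-r:v+r,u-r:u+r],(400,400),interpolation=cv2.INTER_NEAREST))
    if n=="side":
        W=cloud(n,d);
        for row in range(188,206):
            m=(abs(W[row,:,0]-s[0])<.03)&(abs(W[row,:,1]-s[1]+.005)<.03)&(W[row,:,2]>.09)&(W[row,:,2]<.14);x=np.where(m)[0]
            if len(x): print(row,x.min(),x.max(),W[row][m].mean(0).round(4))
cv2.imwrite("pics/k3.png",np.hstack(o))
print(proj("side",[s-[0,0,.0517],s+[0,0,.018],s-[0,0,.0317],[.49,.1695,.095],[.49,.1695,.08]]))
```

```text
side 257 201 20
195 256 258 [0.4876 0.168  0.1385]
196 256 258 [0.4867 0.165  0.1359]
197 256 258 [0.4871 0.1666 0.1316]
198 256 258 [0.4877 0.1689 0.1271]
199 256 258 [0.4867 0.1659 0.1244]
200 256 258 [0.4872 0.1678 0.12  ]
201 255 260 [0.4899 0.171  0.1149]
202 254 260 [0.4867 0.1664 0.1131]
203 254 260 [0.4877 0.1701 0.1079]
204 254 260 [0.4857 0.1638 0.1066]
205 254 261 [0.4892 0.1696 0.1004]
top 219 217 33
[[257.52567476 206.97677423]
 [257.14184984 188.28239271]
 [257.41655044 201.66182065]
 [257.75407626 206.40715239]
 [257.83470415 210.36636974]]
```

View pics/k3.png

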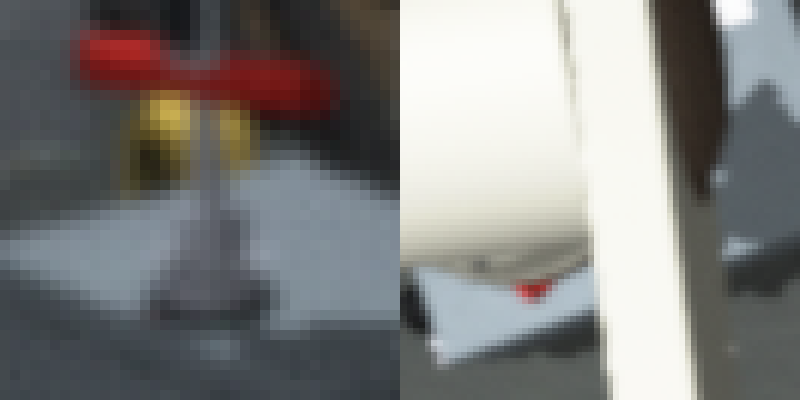

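In the side crop, socket and bezel are both centred at about column 211, so the key is aligned across that view. The remaining error must lie along the view, roughly world y. I'll shift +1.5 mm in y and sweep back.

Request:
arm_command:
  dp:
    - [0.001,0.001,0]
    - [0,0,0]
    - [0,0,0]
    - [0,0,0]
    - [0,0,0]
  turn: [0,3,3,4,4]
  claw: [-1,-1,-1,-1,-1]

```text
clock: 9.57
tool_pos: [0.4886, 0.1692, 0.1453]
orientation: [0.001, 0.482, 0.876, 0.001]
contact_force: [1.2, -1.0, 11.6]
opening: 0.119
grasp_force: 62.0
```

Request:
arm_command:
  dp:
    - [0,0,0]
    - [0,0,0]
    - [0,0,0]
    - [0,0,0]
    - [0,0,0]
  turn: [3,3,3,3,3]
  claw: [-1,-1,-1,-1,-1]

```text
clock: 9.98
tool_pos: [0.4886, 0.1691, 0.1453]
orientation: [0.001, 0.592, 0.806, 0.001]
contact_force: [0.1, -0.7, 11.8]
opening: 0.12
grasp_force: 62.0
```

Request:
arm_command:
  dp:
    - [0,0,0]
    - [0,0,0]
    - [0,0,0]
    - [0,0,0]
    - [0,0,0]
  turn: [3,3,3,3,3]
  claw: [-1,-1,-1,-1,-1]

```text
clock: 10.4
tool_pos: [0.4885, 0.1691, 0.1453]
orientation: [0.001, 0.692, 0.722, 0.001]
contact_force: [-1.1, -0.9, 11.0]
opening: 0.119
grasp_force: 61.9
```

Run:
```python
from h import *
goto(.488,.169,.1347,2.5)
```

```text
t 10.4 tcp [0.4885 0.1691 0.1453] yawY 2.36 tilt [ 1.6e-03  2.0e-04 -1.0e+00] F [-1.1 -0.9 11. ] M [-0.24  0.15  0.04] op 0.119 gf 61.94141888176091
 tool dp mm [-0.1 -0.5 10.5] turn -0.1
```

```bash
cat >> h.py <<'E'
def avg(k=8):
    A=[]
    for _ in range(k):
        get_image("top");s=env.get_state();A.append(np.r_[s["contact_force"],s["moment"],s["tool_pos"]])
    print("avg F M",np.mean(A,0)[:6].round(3),"sd",np.std(A,0)[:6].round(3),"pos",np.mean(A,0)[6:].round(4))
E
python3 -c "
from h import *
avg()"
```

```text
avg F M [-4.9500e-01 -8.4600e-01  1.1126e+01 -2.1800e-01  1.2900e-01  8.0000e-03] sd [0.442 0.752 0.606 0.03  0.035 0.03 ] pos [0.4885 0.1691 0.1452]
```

Request:
arm_command:
  dp:
    - [0,0.0015,0]
    - [0,0,0]
    - [0,0,0]
    - [0,0,0]
    - [0,0,0]
  turn: [0,-3,-3,-3,-3]
  claw: [-1,-1,-1,-1,-1]

```text
clock: 11.22
tool_pos: [0.4899, 0.1692, 0.1452]
orientation: [0.001, 0.611, 0.792, 0.001]
contact_force: [-1.7, -0.1, 12.2]
opening: 0.119
grasp_force: 62.3
```

Request:
arm_command:
  dp:
    - [0,0,0]
    - [0,0,0]
    - [0,0,0]
    - [0,0,0]
    - [0,0,0]
  turn: [-3,-3,-3,-3,-3]
  claw: [-1,-1,-1,-1,-1]

```text
clock: 11.63
tool_pos: [0.4899, 0.1692, 0.1453]
orientation: [0.001, 0.503, 0.865, 0.001]
contact_force: [0.3, -1.3, 12.5]
opening: 0.118
grasp_force: 62.3
```

Request:
arm_command:
  dp:
    - [0,0,0]
    - [0,0,0]
    - [0,0,0]
    - [0,0,0]
    - [0,0,0]
  turn: [-3,-3,-3,-3,-3]
  claw: [-1,-1,-1,-1,-1]

```text
clock: 12.05
tool_pos: [0.4899, 0.1692, 0.1452]
orientation: [0.001, 0.385, 0.923, 0.0]
contact_force: [-1.6, -0.9, 11.3]
opening: 0.121
grasp_force: 62.2
```

```bash
python3 -c "
from h import *
goto(.488,.169,.1347,2.5);avg()"
```

```text
t 12.05 tcp [0.4899 0.1692 0.1452] yawY 44.66 tilt [ 1.5e-03  3.0e-04 -1.0e+00] F [-1.6 -0.9 11.3] M [-0.18  0.23 -0.01] op 0.121 gf 62.24497315430199
 tool dp mm [ 1.2 -1.5 10.5] turn 42.2
avg F M [-6.1400e-01 -4.8200e-01  1.1294e+01 -1.7500e-01  2.1200e-01 -1.0000e-02] sd [0.665 0.341 0.601 0.04  0.035 0.023] pos [0.4899 0.1692 0.1452]
```

Run:
```python
from h import *
D=[];P=[]
for _ in range(14):
    p,d=get_image("side");D.append(d);P.append(p.astype(float))
D=np.array(D);print("per-px sd",np.std(D[:,195:200,257]).round(4),(np.std(D,0)[195:200,257]).round(4))
d=np.median(D,0);m=np.mean(D,0);p=np.mean(P,0);np.savez("s4.npz",d=m,p=p)
W=cloud("side",m);s=env.get_state()["tool_pos"];print(s)
V=np.array(calibration("side")["view"]);a=V[2,:2]/np.linalg.norm(V[2,:2]);b=np.array([-a[1],a[0]])*-1
print("a",a,"b",b,"tcp a,b",s[:2]@a,s[:2]@b,"lockcam",np.array([.49,.1695])@a,np.array([.49,.1695])@b)
for r in range(190,214):
    print(r,"z%.3f"%W[r,257,2],"gray",p[r,248:268].mean(-1).round().astype(int),"a mm",((W[r,250:266,:2]@a)*1000).round(0).astype(int))
```

```text
per-px sd 0.0054 [0.0039 0.0048 0.0041 0.0049 0.0042]
[0.48993387 0.16922561 0.14524157]
a [0.32590195 0.94540357] b [ 0.94540357 -0.32590195] tcp a,b 0.31965690601041324 0.4080342727343849 lockcam 0.3199378630367299 0.4080073697808542
190 z0.160 gray [ 62  63  64  74  90 100 100  90  76  67  60  56  51  49  48  49  49  49
  47  41] a mm [779 784 784 322 319 317 314 310 183 308 306 305 303 300 301 297]
191 z0.155 gray [ 66  66  71  91 120 141 143 127 104  86  78  75  64  50  43  42  41  43
  41  38] a mm [765 589 587 590 588 316 315 313 318 726 310 306 303 301 298 299]
192 z0.151 gray [ 67  67  72  88 120 146 153 141 118  98  98 104  93  65  41  31  30  32
  32  30] a mm [593 584 429 575 574 577 313 314 317 579 722 684 674 665 664 666]
193 z0.147 gray [ 68  68  70  79  99 125 139 135 118 103 105 117 112  86  53  36  31  32
  31  29] a mm [591 584 576 569 565 572 316 316 317 575 576 711 704 666 662 666]
194 z0.143 gray [ 68  69  66  64  74  94 114 121 115 103 101 108 108  91  69  52  48  48
  44  34] a mm [591 583 578 569 564 563 315 315 318 572 570 572 728 701 703 727]
195 z0.140 gra
[... 2515 characters left out ...]
308 311 327 333 330]
210 z0.089 gray [140 141 135 114  89  81  88  95  96  94  91  86  78  71  64  70 100 126
 139 142] a mm [323 324 317 310 304 301 300 300 302 305 306 308 311 317 324 322]
211 z0.085 gray [123 129 122 100  70  60  70  81  86  86  82  75  66  56  50  62  92 122
 137 141] a mm [315 313 307 306 305 174 303 301 302 302 306 307 307 310 312 311]
212 z0.083 gray [ 96 103 100  84  66  56  58  64  67  65  62  56  52  50  52  67  95 118
 130 131] a mm [305 301 300 303 301 299 297 297 299 171 300 302 302 175 302 302]
213 z0.080 gray [ 78  82  80  76  72  71  74  81  82  76  67  61  59  59  62  69  83  97
 107 105] a mm [302 300  44 297 294 292 294 294 294 294 294 293 292 293 293 295]
```

Request:
arm_command:
  dp:
    - [0,-0.001,0.0005]
    - [0,0,0.0005]
    - [0,0,0.0005]
    - [0,0,0]
    - [0,0,0]
  turn: [0,0,2,2,2]
  claw: [-1,-1,-1,-1,-1]

```text
clock: 13.57
tool_pos: [0.4899, 0.1687, 0.1449]
orientation: [0.002, 0.435, 0.9, 0.001]
contact_force: [-0.9, -1.1, 21.2]
opening: 0.119
grasp_force: 64.3
```

Request:
arm_command:
  dp:
    - [0,0,0]
    - [0,0,0]
    - [0,0,0]
    - [0,0,0]
    - [0,0,0]
  turn: [2,2,2,2,2]
  claw: [-1,-1,-1,-1,-1]

```text
clock: 13.98
tool_pos: [0.4899, 0.1687, 0.1449]
orientation: [0.001, 0.512, 0.859, 0.001]
contact_force: [-1.3, 0.2, 22.2]
opening: 0.121
grasp_force: 64.4
```

Request:
arm_command:
  dp:
    - [0,0,0]
    - [0,0,0]
    - [0,0,0]
    - [0,0,0]
    - [0,0,0]
  turn: [2,2,2,2,2]
  claw: [-1,-1,-1,-1,-1]

```text
clock: 14.4
tool_pos: [0.4899, 0.1687, 0.1449]
orientation: [0.001, 0.585, 0.811, 0.001]
contact_force: [-0.4, -0.5, 21.5]
opening: 0.121
grasp_force: 64.4
```

Request:
arm_command:
  dp:
    - [0,0,0]
    - [0,0,0]
    - [0,0,0]
    - [0,0,0]
    - [0,0,0]
  turn: [2,2,2,2,2]
  claw: [-1,-1,-1,-1,-1]

```text
clock: 14.82
tool_pos: [0.4899, 0.1686, 0.1448]
orientation: [0.001, 0.653, 0.757, 0.001]
contact_force: [-1.1, -1.8, 22.2]
opening: 0.12
grasp_force: 64.3
```

```bash
python3 -c "
from h import *
goto(.488,.169,.1347,2.5);avg(4)"
```

```text
t 14.8167 tcp [0.4899 0.1686 0.1448] yawY 8.41 tilt [ 3.6e-03  7.0e-04 -1.0e+00] F [-1.1 -1.8 22.2] M [-0.14  0.23  0.06] op 0.12 gf 64.3140315339042
 tool dp mm [ 0.7 -1.8 10.1] turn 5.9
avg F M [-6.8400e-01 -4.0100e-01  2.1312e+01 -1.6100e-01  2.2400e-01  6.0000e-03] sd [0.651 0.359 0.235 0.016 0.015 0.015] pos [0.4899 0.1686 0.1448]
```

No drop, so the lateral position must be off. I'll probe for the bezel's inner wall along both axes and centre the key from that.

Request:
arm_command:
  dp:
    - [0,0,-0.0015]
    - [0.001,0,0]
    - [0.001,0,0]
    - [0,0,0]
    - [0,0,0]
  turn: [0,0,0,0,0]
  claw: [-1,-1,-1,-1,-1]

```text
clock: 15.43
tool_pos: [0.489, 0.1705, 0.1453]
orientation: [0.001, 0.653, 0.758, 0.001]
contact_force: [-1.0, 0.2, 10.9]
opening: 0.119
grasp_force: 62.1
```

Request:
arm_command:
  dp:
    - [0.001,0,0]
    - [0,0,0]
    - [0,0,0]
    - [0,0,0]
    - [0,0,0]
  turn: [0,0,0,0,0]
  claw: [-1,-1,-1,-1,-1]

```text
clock: 15.85
tool_pos: [0.4888, 0.1714, 0.1453]
orientation: [0.001, 0.653, 0.758, 0.001]
contact_force: [-0.4, -1.2, 12.9]
opening: 0.12
grasp_force: 61.9
```

```bash
python3 -c "
from h import *
goto(.488,.169,.1347,2.5);avg(4)"
```

```text
t 15.85 tcp [0.4888 0.1714 0.1453] yawY 8.51 tilt [ 1.7e-03  1.0e-04 -1.0e+00] F [-0.4 -1.2 12.9] M [-0.34  0.16  0.03] op 0.12 gf 61.94645189505536
 tool dp mm [-2.2 -1.2 10.6] turn 6.0
avg F M [-0.596 -1.561 12.106 -0.417  0.138  0.018] sd [0.262 0.34  0.481 0.012 0.017 0.023] pos [0.4888 0.1714 0.1453]
```

Request:
arm_command:
  dp:
    - [0.001,0,0]
    - [0,0,0]
    - [0,0,0]
    - [0,0,0]
    - [0,0,0]
  turn: [0,0,0,0,0]
  claw: [-1,-1,-1,-1,-1]

```text
clock: 16.47
tool_pos: [0.4887, 0.1723, 0.1453]
orientation: [0.001, 0.653, 0.758, 0.001]
contact_force: [-1.3, -1.8, 11.6]
opening: 0.119
grasp_force: 61.8
```

```bash
python3 -c "
from h import *
goto(.488,.169,.1347,2.5);avg(4)"
```

```text
t 16.4667 tcp [0.4887 0.1723 0.1453] yawY 8.51 tilt [ 0.0017  0.     -1.    ] F [-1.3 -1.8 11.6] M [-0.41  0.1  -0.  ] op 0.119 gf 61.77963429639931
 tool dp mm [-3.2 -1.2 10.6] turn 6.0
avg F M [ 0.013 -1.674 12.188 -0.449  0.106  0.031] sd [0.354 0.437 0.294 0.02  0.014 0.021] pos [0.4887 0.1723 0.1453]
```

Request:
arm_command:
  dp:
    - [0.001,0,0]
    - [0,0,0]
    - [0,0,0]
    - [0,0,0]
    - [0,0,0]
  turn: [0,0,0,0,0]
  claw: [-1,-1,-1,-1,-1]

```text
clock: 17.08
tool_pos: [0.4885, 0.1733, 0.1453]
orientation: [0.001, 0.653, 0.758, 0.001]
contact_force: [-0.3, -1.9, 12.2]
opening: 0.12
grasp_force: 61.6
```

Request:
arm_command:
  dp:
    - [0.001,0,0]
    - [0,0,0]
    - [0,0,0]
    - [0,0,0]
    - [0,0,0]
  turn: [0,0,0,0,0]
  claw: [-1,-1,-1,-1,-1]

```text
clock: 17.5
tool_pos: [0.4884, 0.1742, 0.1453]
orientation: [0.001, 0.653, 0.758, 0.0]
contact_force: [-0.6, -1.1, 12.6]
opening: 0.118
grasp_force: 61.3
```

Request:
arm_command:
  dp:
    - [0.001,0,0]
    - [0,0,0]
    - [0,0,0]
    - [0,0,0]
    - [0,0,0]
  turn: [0,0,0,0,0]
  claw: [-1,-1,-1,-1,-1]

```text
clock: 17.92
tool_pos: [0.4883, 0.1752, 0.1452]
orientation: [0.001, 0.653, 0.758, 0.0]
contact_force: [0.5, -3.1, 11.0]
opening: 0.12
grasp_force: 61.0
```

```bash
python3 -c "
from h import *
goto(.488,.169,.1347,2.5);avg(4)"
```

```text
t 17.9167 tcp [0.4883 0.1752 0.1452] yawY 8.51 tilt [ 1.7e-03 -2.0e-04 -1.0e+00] F [ 0.5 -3.1 11. ] M [-0.69  0.09  0.02] op 0.12 gf 60.96051994711161
 tool dp mm [-6.1 -1.2 10.5] turn 6.0
avg F M [-9.5000e-02 -2.4230e+00  1.2093e+01 -7.1000e-01  8.9000e-02 -3.0000e-03] sd [0.385 0.547 0.311 0.014 0.01  0.02 ] pos [0.4882 0.1752 0.1452]
```

Request:
arm_command:
  dp:
    - [0.001,0,0]
    - [0,0,0]
    - [0,0,0]
    - [0,0,0]
    - [0,0,0]
  turn: [0,0,0,0,0]
  claw: [-1,-1,-1,-1,-1]

```text
clock: 18.53
tool_pos: [0.4881, 0.1761, 0.1452]
orientation: [0.001, 0.653, 0.758, 0.0]
contact_force: [-0.6, -2.4, 10.9]
opening: 0.112
grasp_force: 60.6
```

```bash
python3 -c "
from h import *
goto(.488,.169,.1347,2.5);avg(4)"
```

```text
t 18.5333 tcp [0.4881 0.1761 0.1452] yawY 8.5 tilt [ 1.6e-03 -3.0e-04 -1.0e+00] F [-0.6 -2.4 10.9] M [-0.77  0.06  0.01] op 0.112 gf 60.56669582845643
 tool dp mm [-7.  -1.2 10.5] turn 6.0
avg F M [-2.7300e-01 -3.0270e+00  1.1064e+01 -7.6900e-01  1.0700e-01  2.0000e-03] sd [0.354 0.107 0.207 0.051 0.015 0.02 ] pos [0.4881 0.1761 0.1452]
```

Request:
arm_command:
  dp:
    - [-0.003,0,0]
    - [-0.003,0,0]
    - [-0.002,0,0]
    - [-0.001,0,0]
    - [0,0,0]
  turn: [0,0,0,0,0]
  claw: [-1,-1,-1,-1,-1]

```text
clock: 19.15
tool_pos: [0.4894, 0.1674, 0.1452]
orientation: [0.0, 0.653, 0.758, 0.001]
contact_force: [-0.2, 0.5, 11.7]
opening: 0.119
grasp_force: 62.1
```

```bash
python3 -c "
from h import *
goto(.488,.169,.1347,2.5);avg(4)"
```

```text
t 19.15 tcp [0.4894 0.1674 0.1452] yawY 8.5 tilt [ 1.5e-03  4.0e-04 -1.0e+00] F [-0.2  0.5 11.7] M [-0.03  0.23  0.01] op 0.119 gf 62.060831263661385
 tool dp mm [ 1.8 -1.2 10.5] turn 6.0
avg F M [-0.789  0.103 11.201  0.015  0.198  0.025] sd [0.529 0.168 0.608 0.035 0.032 0.03 ] pos [0.4894 0.1675 0.1452]
```

Request:
arm_command:
  dp:
    - [-0.001,0,0]
    - [0,0,0]
    - [0,0,0]
    - [0,0,0]
    - [0,0,0]
  turn: [0,0,0,0,0]
  claw: [-1,-1,-1,-1,-1]

```text
clock: 19.77
tool_pos: [0.4895, 0.1666, 0.1452]
orientation: [0.0, 0.653, 0.758, 0.001]
contact_force: [-0.5, -0.6, 10.9]
opening: 0.117
grasp_force: 62.0
```

```bash
python3 -c "
from h import *
goto(.488,.169,.1347,2.5);avg(4)"
```

```text
t 19.7667 tcp [0.4895 0.1666 0.1452] yawY 8.51 tilt [ 1.5e-03  5.0e-04 -1.0e+00] F [-0.5 -0.6 10.9] M [0.13 0.15 0.  ] op 0.117 gf 61.97487592406105
 tool dp mm [ 2.6 -1.2 10.5] turn 6.0
avg F M [-7.3700e-01 -6.1000e-02  1.1321e+01  8.4000e-02  2.0300e-01  2.0000e-03] sd [0.249 0.539 0.118 0.021 0.011 0.02 ] pos [0.4895 0.1667 0.1452]
```

Lateral moves under load only pivot the key, because the mouth sticks to the stud by friction. I'll lift off, turn a socket face square to the side camera, and measure the key against the bezel.

Request:
arm_command:
  dp:
    - [0,0,-0.003]
    - [0,0,-0.003]
    - [-0.001,0,0]
    - [0,0,0]
    - [0,0,0]
  turn: [0,0,7,7,7]
  claw: [-1,-1,-1,-1,-1]

```text
clock: 20.38
tool_pos: [0.4891, 0.1655, 0.1502]
orientation: [-0.0, 0.782, 0.624, -0.0]
contact_force: [-0.5, -0.3, -0.7]
opening: 0.122
grasp_force: 58.8
```

Request:
arm_command:
  dp:
    - [0,0,0]
    - [0,0,0]
    - [0,0,0]
    - [0,0,0]
    - [0,0,0]
  turn: [6.5,0,0,0,0]
  claw: [-1,-1,-1,-1,-1]

```text
clock: 20.8
tool_pos: [0.4892, 0.1655, 0.1503]
orientation: [-0.0, 0.813, 0.582, -0.0]
contact_force: [0.8, -0.2, -1.5]
opening: 0.119
grasp_force: 58.8
```

```bash
cat > m.py <<'E'
from h import *
goto(.488,.169,.1347,2.5)
D=[];P=[]
for _ in range(16):
    p,d=get_image("side");D.append(d);P.append(p.astype(float))
D=np.array(D);D[D==0]=np.nan
d=np.nanmedian(D,0);p=np.mean(P,0);np.savez("s5.npz",d=d,p=p)
W=cloud("side",d);s=env.get_state()["tool_pos"]
V=np.array(calibration("side")["view"]);a=V[2,:2]/np.linalg.norm(V[2,:2]);b=np.array([a[1],-a[0]])
print("tcp a,b",s[:2]@a*1000,s[:2]@b*1000)
for r in range(186,213):
    print(r,"z%.3f"%W[r,257,2],"g",*p[r,248:268].mean(-1).round().astype(int),"| a",*np.nan_to_num((W[r,251:266,:2]@a)*1000).round(0).astype(int))
E
python3 m.py
```

```text
t 20.8 tcp [0.4892 0.1655 0.1503] yawY -18.83 tilt [-2.e-04  0.e+00 -1.e+00] F [ 0.8 -0.2 -1.5] M [ 0.03 -0.02  0.01] op 0.119 gf 58.77411992289126
 tool dp mm [ 3.  -2.2 15.6] turn -21.3
tcp a,b 315.894696360286 408.57054398826824
186 z0.178 g 23 20 21 20 21 28 39 45 47 47 48 53 54 51 50 48 46 37 32 35 | a 764 752 743 737 304 304 298 301 325 731 731 729 727 801 724
187 z0.178 g 33 32 33 31 28 22 30 38 44 43 42 43 44 45 45 47 45 41 36 35 | a 787 779 747 737 295 290 289 294 319 718 717 716 718 715 716
188 z0.177 g 51 50 51 51 44 35 32 38 44 43 40 41 43 43 44 44 44 44 41 39 | a 810 777 776 761 281 278 281 283 314 706 708 705 705 701 705
189 z0.177 g 63 63 63 64 64 59 52 47 45 43 41 41 40 38 40 42 44 44 43 42 | a 795 793 774 767 271 269 268 269 316 694 695 692 693 692 690
190 z0.175 g 66 66 69 79 94 100 90 72 56 47 43 41 39 33 34 38 39 40 39 37 | a 784 781 783 782 267 268 265 270 311 686 681 681 677 678 679
191 z0.171 g 67 67 72 92 121 136 125 94 66 50 47 49 42 32 28 29 30 30 29 27 | a 589 587 588 583 267 267 266 270 316 689 679 676 667 665 658
192 z0.167 g 68 68 72 89 119 140 134 103 6
[... 2370 characters left out ...]
0 118 110 106 113 119 109 93 88 86 91 108 129 139 142 142 | a 346 320 304 304 332 316 312 316 319 304 306 310 343 342 343
209 z0.092 g 145 144 142 129 112 103 102 100 101 98 93 87 83 79 77 87 108 125 135 140 | a 335 329 308 308 305 301 302 300 305 304 307 310 327 334 333
210 z0.089 g 140 141 136 116 92 84 90 96 97 95 91 86 80 70 62 62 77 100 124 137 | a 326 316 308 307 304 300 299 302 303 306 307 313 316 323 324
211 z0.085 g 124 130 129 109 83 70 76 85 88 87 82 76 66 56 49 51 63 86 117 137 | a 314 308 310 306 303 303 301 300 304 306 309 310 310 311 311
212 z0.083 g 98 108 114 108 95 87 86 90 88 80 70 64 57 52 51 57 66 87 117 136 | a 303 301 303 301 300 299 297 300 297 300 300 301 303 304 305
```

Run:
```python
from h import *
z=np.load("s5.npz");p=z["p"].astype(np.uint8);d=np.nan_to_num(z["d"])
c=cv2.resize(p[184:216,240:276],None,fx=11,fy=16,interpolation=cv2.INTER_NEAREST)
c=np.clip(c.astype(float)*1.5,0,255).astype(np.uint8)
dd=np.clip((d[184:216,240:276]-1.85)/.15*255,0,255).astype(np.uint8);dd=cv2.cvtColor(cv2.resize(dd,None,fx=11,fy=16,interpolation=cv2.INTER_NEAREST),cv2.COLOR_GRAY2BGR)
cv2.imwrite("pics/s5.png",np.hstack([c,dd]))
```

```text
(no output)
```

View pics/s5.png

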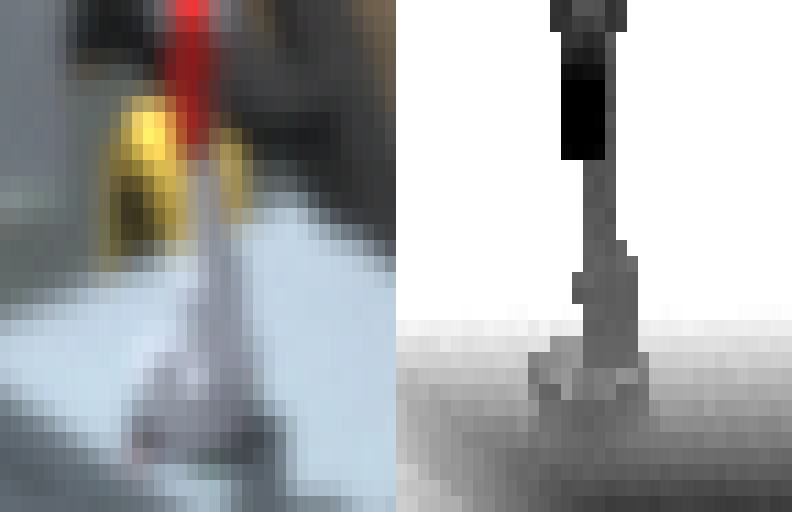

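The depth crop on the right shows the key slanting: handle at about column 257, shank 258, socket 258.9, with the bezel at 257.5. So the key is tilted about its handle axis and the mouth sits off along tool +y. I'll raise the grip force and measure again.

Request:
arm_command:
  dp:
    - [0,0,-0.01]
    - [0,0,0]
    - [0,0,0]
    - [0,0,0]
    - [0,0,0]
  turn: [0,0,0,0,0]
  claw: [-1,-1,-1,-1,-1]
  force: 120

```text
clock: 22.02
tool_pos: [0.4892, 0.1655, 0.1602]
orientation: [-0.0, 0.814, 0.581, -0.0]
contact_force: [-0.2, 0.3, -2.3]
opening: 0.073
grasp_force: 118.2
```

```bash
cat > tilt.py <<'E'
from h import *
goto(.488,.169,.1347,2.5)
D=[]
for _ in range(8):
    p,d=get_image("side");d[d==0]=np.nan;D.append(d)
d=np.nanmedian(D,0);s=env.get_state()["tool_pos"];W=cloud("side",d)
V=np.array(calibration("side")["view"]);a=V[2,:2]/np.linalg.norm(V[2,:2]);b=np.array([a[1],-a[0]])
print("tcp a b",s[:2]@a*1000,s[:2]@b*1000)
A=W[...,:2]@a;B=W[...,:2]@b
for r in range(178,212):
    m=(abs(A[r]-s[:2]@a)<.06)&(abs(B[r]-s[:2]@b)<.03)&(W[r,:,2]>.087);x=np.where(m)[0]
    if len(x): print(r,x.min(),x.max(),"z",W[r][m][:,2].mean().round(3),"b %.1f"%(1000*np.median(B[r][m])),"a",*(1000*A[r][m]).round().astype(int))
E
python3 tilt.py
```

```text
t 22.0167 tcp [0.4892 0.1655 0.1602] yawY -19.0 tilt [-1.e-04  0.e+00 -1.e+00] F [-0.2  0.3 -2.3] M [ 0.   -0.01 -0.05] op 0.073 gf 118.21860328316689
 tool dp mm [ 2.9 -2.2 25.5] turn -21.5
tcp a b 315.8862331314875 408.562215847281
178 252 261 z 0.203 b 405.7 a 310 309 306 307 358 303 305 306 310
179 252 261 z 0.198 b 404.2 a 312 310 305 304 350 348 304 306 312 310
180 252 261 z 0.195 b 404.7 a 307 309 307 304 340 335 303 302 310 313
181 253 260 z 0.192 b 405.1 a 313 305 305 327 327 302 304 308
182 254 259 z 0.19 b 405.7 a 304 302 314 312 308 305
183 254 259 z 0.186 b 406.1 a 308 306 305 300 303 332
184 255 259 z 0.184 b 408.1 a 299 293 294 298 330
185 255 258 z 0.186 b 406.9 a 288 281 285 290
186 255 258 z 0.187 b 407.4 a 270 272 271 268
187 254 259 z 0.182 b 407.5 a 271 267 265 269 272 317
188 255 258 z 0.182 b 407.4 a 263 266 267 270
189 255 259 z 0.174 b 409.1 a 268 268 266 268 315
190 255 259 z 0.171 b 409.0 a 266 269 266 264 313
191 255 259 z 0.161 b 407.0 a 268 274 309 311 312
192 257 259 z 0.152 b 410.4 a 309 307 315
193 257 259 z 0.148 b 410.3 a 311 309 315
194 257 259 z 0
[... 212 characters left out ...]
0 309
199 256 261 z 0.128 b 411.9 a 305 305 303 304 305 307
200 257 261 z 0.124 b 413.4 a 308 307 307 308 306
201 257 261 z 0.12 b 413.4 a 307 308 306 306 306
202 257 261 z 0.116 b 413.3 a 305 309 307 309 305
203 257 261 z 0.112 b 413.2 a 309 309 306 306 310
204 257 259 z 0.108 b 409.6 a 312 308 309
205 254 261 z 0.094 b 406.4 a 331 333 337 336 337 340 338 339
206 252 262 z 0.092 b 404.7 a 322 327 331 332 336 334 339 333 332 331 330
207 252 262 z 0.092 b 405.4 a 315 324 331 330 319 318 317 316 333 331 319
208 252 262 z 0.092 b 407.1 a 325 304 305 318 317 317 318 305 297 314
209 253 262 z 0.091 b 407.8 a 304 305 305 301 301 301 302 305 310 312
210 255 259 z 0.088 b 405.9 a 301 303 303 304 303
```

The tilt is about 5°, which puts the mouth roughly 6 mm off along tool +y. That explains the misses. I'll offset for it at yaw ≈ 22.5° and check against the bezel in the camera.

Request:
arm_command:
  dp:
    - [0,0,0]
    - [0,0,0]
    - [0,0,0]
    - [0,0,0]
    - [0,0,0]
  turn: [-7,-7,-7,-7,-7]
  claw: [-1,-1,-1,-1,-1]
  force: 60

```text
clock: 22.83
tool_pos: [0.4892, 0.1655, 0.1603]
orientation: [-0.0, 0.599, 0.8, 0.0]
contact_force: [-0.6, 1.3, -1.1]
opening: 0.075
grasp_force: 118.2
```

Request:
arm_command:
  dp:
    - [0,0,0]
    - [0.003,-0.003,0.006]
    - [0,0,0]
    - [0,0,0]
    - [0,0,0]
  turn: [-6.5,0,0,0,0]
  claw: [-1,-1,-1,-1,-1]

```text
clock: 23.25
tool_pos: [0.4852, 0.1672, 0.1543]
orientation: [-0.0, 0.557, 0.831, -0.0]
contact_force: [-0.7, -0.6, -1.6]
opening: 0.077
grasp_force: 118.2
```

```bash
python3 tilt.py
```

```text
t 23.25 tcp [0.4852 0.1672 0.1543] yawY 22.33 tilt [-1.e-04  1.e-04 -1.e+00] F [-0.7 -0.6 -1.6] M [-0.03 -0.03  0.03] op 0.077 gf 118.20910717360675
 tool dp mm [ 0.6  3.3 19.6] turn 19.8
tcp a b 316.17648533136156 404.3632901439073
178 251 260 z 0.204 b 403.0 a 306 302 298 304 303 303 313 309 314 320
179 251 260 z 0.2 b 402.8 a 305 303 299 302 303 308 316 312 312 321
180 251 260 z 0.197 b 402.9 a 310 305 300 303 300 303 316 312 312 322
181 248 260 z 0.191 b 399.5 a 342 344 308 305 301 300 301 303 316 309 312 320
182 248 259 z 0.188 b 396.0 a 340 335 336 305 299 301 299 302 305 315 310 311
183 248 259 z 0.184 b 395.8 a 339 332 332 323 305 306 299 304 301 317 311 311
184 248 258 z 0.179 b 393.5 a 336 333 327 325 316 310 308 302 306 311 310
185 248 260 z 0.177 b 396.9 a 332 335 333 324 318 313 311 310 306 301 301 299 299
186 249 263 z 0.176 b 404.2 a 332 327 322 320 317 312 308 302 299 294 295 290 288 289 288
187 251 264 z 0.174 b 409.5 a 326 320 315 310 310 305 299 296 291 284 285 279 283 279
188 254 264 z 0.173 b 414.9 a 314 305 305 295 293 291 286 281 275 277 276
189 254 264 z 0.169
[... 530 characters left out ...]
317 316
200 254 260 z 0.122 b 406.1 a 317 313 312 313 310 313 316
201 254 260 z 0.118 b 406.2 a 321 315 308 310 312 316 316
202 254 260 z 0.114 b 406.3 a 320 318 310 306 313 316 315
203 254 260 z 0.11 b 406.2 a 318 317 314 307 309 314 317
204 254 261 z 0.106 b 407.8 a 322 318 317 307 311 316 315 319
205 254 261 z 0.098 b 407.6 a 335 335 311 309 312 334 334 334
206 252 262 z 0.092 b 404.7 a 323 327 328 332 332 335 337 335 332 333 327
207 252 262 z 0.092 b 405.5 a 316 321 328 331 315 315 315 319 330 331 313
208 252 262 z 0.092 b 407.3 a 319 304 304 315 314 314 320 302 302 312
209 253 262 z 0.091 b 407.8 a 307 308 303 304 301 300 303 303 309 309
210 255 260 z 0.088 b 406.0 a 303 301 300 304 305
```

Socket centre (column 257.3, a≈321 mm) now agrees with bezel and stud (257.4, a≈321–322 mm). Lowering.

Request:
arm_command:
  dp:
    - [0,0,0.003]
    - [0,0,0.003]
    - [0,0,0.0015]
    - [0,0,0.001]
    - [0,0,0.001]
  turn: [0,0,0,0,0]
  claw: [-1,-1,-1,-1,-1]

```text
clock: 24.07
tool_pos: [0.4853, 0.1671, 0.1446]
orientation: [-0.0, 0.556, 0.831, -0.0]
contact_force: [-0.9, 0.9, -1.5]
opening: 0.07
grasp_force: 118.2
```

Request:
arm_command:
  dp:
    - [0,0,0.0005]
    - [0,0,0]
    - [0,0,0]
    - [0,0,0]
    - [0,0,0]
  turn: [0,-2,-2,-2,-2]
  claw: [-1,-1,-1,-1,-1]

```text
clock: 24.48
tool_pos: [0.4853, 0.1671, 0.1444]
orientation: [-0.0, 0.495, 0.869, 0.0]
contact_force: [-0.2, -0.6, -2.0]
opening: 0.073
grasp_force: 118.4
```

```bash
python3 -c "
from h import *
goto(.488,.169,.1347,2.5);avg(3)"
```

```text
t 24.4833 tcp [0.4853 0.1671 0.1444] yawY 30.6 tilt [-0.e+00  1.e-04 -1.e+00] F [-0.2 -0.6 -2. ] M [-0.01  0.07 -0.04] op 0.073 gf 118.4061576705426
 tool dp mm [0.2 3.3 9.7] turn 28.1
avg F M [ 0.122 -0.289 -1.602 -0.051  0.051 -0.018] sd [0.304 0.518 0.354 0.045 0.027 0.028] pos [0.4853 0.1671 0.1444]
```

There is no contact at 0.1444, which is lower than before, so the socket is entering. Continuing down.

Request:
arm_command:
  dp:
    - [0,0,0.001]
    - [0,0,0.001]
    - [0,0,0.001]
    - [0,0,0.001]
    - [0,0,0]
  turn: [0,0,0,0,0]
  claw: [-1,-1,-1,-1,-1]

```text
clock: 25.05
tool_pos: [0.4852, 0.1671, 0.1401]
orientation: [-0.0, 0.496, 0.868, -0.0]
contact_force: [-0.3, -1.2, -1.8]
opening: 0.077
grasp_force: 118.7
```

```bash
python3 -c "
from h import *
goto(.488,.169,.1347,2.5);avg(3)"
```

```text
t 25.05 tcp [0.4852 0.1671 0.1401] yawY 30.48 tilt [-3.e-04  0.e+00 -1.e+00] F [-0.3 -1.2 -1.8] M [-0.13 -0.02 -0.02] op 0.077 gf 118.7325051985681
 tool dp mm [0.2 3.4 5.4] turn 28.0
avg F M [ 0.203 -0.929 -1.672 -0.133  0.055  0.015] sd [0.482 0.261 0.425 0.009 0.035 0.01 ] pos [0.4853 0.1671 0.1402]
```

Request:
arm_command:
  dp:
    - [0,0.001,0.0015]
    - [0,0.001,0.0015]
    - [0,0.001,0.001]
    - [0,0.001,0.001]
    - [0,0,0.0005]
  turn: [0,0,0,0,0]
  claw: [-1,-1,-1,-1,-1]

```text
clock: 25.62
tool_pos: [0.489, 0.1692, 0.135]
orientation: [0.0, 0.496, 0.868, 0.0]
contact_force: [-1.2, -2.7, 6.1]
opening: 0.069
grasp_force: 121.8
```

```bash
python3 -c "
from h import *
goto(.488,.169,.1347,2.5);avg(3)"
```

```text
t 25.6167 tcp [0.489  0.1692 0.135 ] yawY 30.5 tilt [ 3.e-04  1.e-04 -1.e+00] F [-1.2 -2.7  6.1] M [-0.42  0.53 -0.01] op 0.069 gf 121.77306041121483
 tool dp mm [ 0.3 -1.   0.3] turn 28.0
avg F M [-1.642 -1.765  3.756 -0.407  0.522 -0.013] sd [0.732 0.448 0.288 0.025 0.026 0.005] pos [0.4889 0.1692 0.135 ]
```

The key is on the floor (z 0.135, upward force). I'll press a little and turn anticlockwise.

Request:
arm_command:
  dp:
    - [0,0,0.0007]
    - [0,0,0]
    - [0,0,0]
    - [0,0,0]
    - [0,0,0]
  turn: [0,-5,-5,-5,-5]
  claw: [-1,-1,-1,-1,-1]

```text
clock: 26.18
tool_pos: [0.4893, 0.1691, 0.1349]
orientation: [0.001, 0.336, 0.942, 0.0]
contact_force: [-0.7, -3.3, 9.4]
opening: 0.072
grasp_force: 123.2
```

```bash
python3 -c "
from h import *
goto(.488,.169,.1347,108)"
```

```text
t 26.1833 tcp [0.4893 0.1691 0.1349] yawY 50.74 tilt [ 1.7e-03  1.0e-04 -1.0e+00] F [-0.7 -3.3  9.4] M [-0.73  0.22 -0.16] op 0.072 gf 123.22849622927606
 tool dp mm [ 1.  -0.9  0.2] turn -57.3
```

Request:
arm_command:
  dp:
    - [0,0,0]
    - [0,0,0]
    - [0,0,0]
    - [0,0,0]
    - [0,0,0]
  turn: [-5,-5,-5,-5,-5]
  claw: [-1,-1,-1,-1,-1]

```text
clock: 26.6
tool_pos: [0.4895, 0.169, 0.1349]
orientation: [0.001, 0.124, 0.992, 0.0]
contact_force: [0.8, -4.5, 8.5]
opening: 0.074
grasp_force: 123.1
```

```bash
python3 -c "
from h import *
goto(.488,.169,.1347,108)"
```

```text
t 26.6 tcp [0.4895 0.169  0.1349] yawY 75.73 tilt [ 2.1e-03 -1.0e-04 -1.0e+00] F [ 0.8 -4.5  8.5] M [-0.86 -0.11 -0.28] op 0.074 gf 123.06267284788191
 tool dp mm [ 1.5 -0.3  0.2] turn -32.3
```

Request:
arm_command:
  dp:
    - [0,0,0]
    - [0,0,0]
    - [0,0,0]
    - [0,0,0]
    - [0,0,0]
  turn: [-5,-5,-5,-5,-5]
  claw: [-1,-1,-1,-1,-1]

```text
clock: 27.02
tool_pos: [0.4897, 0.169, 0.1349]
orientation: [0.001, -0.093, 0.996, -0.0]
contact_force: [1.6, -3.3, 7.3]
opening: 0.07
grasp_force: 122.7
```

```bash
python3 -c "
from h import *
goto(.488,.169,.1347,108)"
```

```text
t 27.0167 tcp [0.4897 0.169  0.1349] yawY 100.73 tilt [ 2.6e-03 -1.0e-04 -1.0e+00] F [ 1.6 -3.3  7.3] M [-0.81 -0.55 -0.26] op 0.07 gf 122.65840684063733
 tool dp mm [1.7 0.4 0.2] turn -7.3
```

Request:
arm_command:
  dp:
    - [0,0,0]
    - [0,0,0]
    - [0,0,0]
    - [0,0,0]
    - [0,0,0]
  turn: [-3,-3,-3,-3,0]
  claw: [-1,-1,-1,-1,-1]

```text
clock: 27.43
tool_pos: [0.4899, 0.169, 0.135]
orientation: [0.001, -0.197, 0.98, -0.0]
contact_force: [3.3, -3.0, 5.7]
opening: 0.074
grasp_force: 123.1
```

```bash
python3 -c "
from h import *
goto(.488,.169,.1347,108)"
```

```text
t 27.4333 tcp [0.4899 0.169  0.135 ] yawY 112.69 tilt [ 0.0029 -0.     -1.    ] F [ 3.3 -3.   5.7] M [-0.8  -0.7  -0.16] op 0.074 gf 123.0798461381346
 tool dp mm [1.7 0.7 0.3] turn 4.7
```

Request:
arm_command:
  dp:
    - [0,0,0]
    - [0,0,0]
    - [0,0,0]
    - [0,0,0]
    - [0,0,0]
  turn: [-3,-3,0,0,0]
  claw: [-1,-1,-1,-1,-1]

```text
clock: 27.85
tool_pos: [0.4899, 0.169, 0.135]
orientation: [0.001, -0.246, 0.969, -0.0]
contact_force: [3.7, -2.3, 7.2]
opening: 0.075
grasp_force: 122.9
```

```bash
python3 -c "
from h import *
goto(.488,.169,.1347,108)"
```

```text
t 27.85 tcp [0.4899 0.169  0.135 ] yawY 118.49 tilt [ 0.0031  0.     -1.    ] F [ 3.7 -2.3  7.2] M [-0.69 -0.86 -0.14] op 0.075 gf 122.86976628005505
 tool dp mm [1.7 0.9 0.3] turn 10.5
```

Request:
arm_command:
  dp:
    - [0,0,0]
    - [0,0,0]
    - [0,0,0]
    - [0,0,0]
    - [0,0,0]
  turn: [-3,-3,0,0,0]
  claw: [-1,-1,-1,-1,-1]

```text
clock: 28.27
tool_pos: [0.4899, 0.169, 0.135]
orientation: [0.001, -0.296, 0.955, -0.0]
contact_force: [4.0, -3.1, 6.6]
opening: 0.075
grasp_force: 122.8
```

```bash
python3 -c "
from h import *
goto(.488,.169,.1347,108)"
```

```text
t 28.2667 tcp [0.4899 0.169  0.135 ] yawY 124.49 tilt [ 3.1e-03  1.0e-04 -1.0e+00] F [ 4.  -3.1  6.6] M [-0.73 -0.94 -0.17] op 0.075 gf 122.76338925585151
 tool dp mm [1.6 1.1 0.3] turn 16.5
```

```bash
cat > hy.py <<'E'
from h import *
goto(.491,.1696,.1347,108)
D=[]
for _ in range(8):
    p,d=get_image("side");d[d==0]=np.nan;D.append(d)
W=cloud("side",np.nanmedian(D,0));s=env.get_state()["tool_pos"]
h=cv2.cvtColor(p,cv2.COLOR_BGR2HSV).astype(int)
red=((h[...,0]<8)|(h[...,0]>172))&(h[...,1]>120)&(np.abs(W[...,0]-s[0])<.07)&(np.abs(W[...,1]-s[1])<.07)&(W[...,2]>.12)&(W[...,2]<.2)
P=W[red];c=np.median(P,0);vx,vy,x0,y0=cv2.fitLine(P[:,:2].astype(np.float32),cv2.DIST_HUBER,0,.01,.01).ravel()
print(len(P),"c",c.round(3),"handle dir deg",np.degrees(np.arctan2(vy,vx)),"-> key x",np.degrees(np.arctan2(vy,vx))-90, "span",np.ptp(P@[vx,vy,0]).round(3),"ext",P.min(0).round(3),P.max(0).round(3))
np.save("P.npy",P)
cv2.imwrite("pics/t6.png",cv2.resize(p[180:220,235:285],(750,600),interpolation=cv2.INTER_NEAREST))
E
python3 hy.py
```

```text
t 28.2667 tcp [0.4899 0.169  0.135 ] yawY 124.49 tilt [ 3.1e-03  1.0e-04 -1.0e+00] F [ 4.  -3.1  6.6] M [-0.73 -0.94 -0.17] op 0.075 gf 122.76338925585151
 tool dp mm [-1.2 -0.1  0.3] turn 16.5
95 c [0.481 0.158 0.156] handle dir deg 33.130157 -> key x -56.869843 span 0.099 ext [0.445 0.136 0.145] [0.528 0.194 0.172]
```

View pics/t6.png

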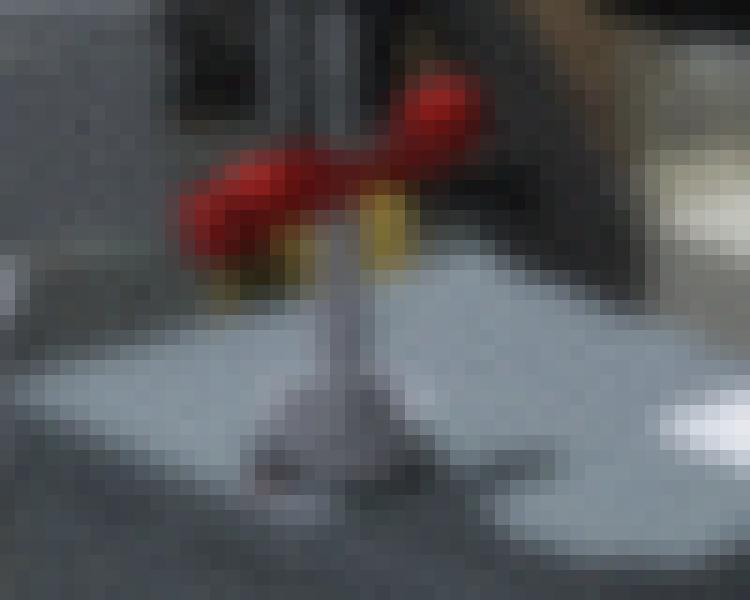

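The handle shows level and the shank drops straight into the bezel at about (340,400). The handle measures 33°, so the key follows the tool. There has been no stop yet, so I'll turn further and watch the torque.

Request:
arm_command:
  dp:
    - [0,0,0]
    - [0,0,0]
    - [0,0,0]
    - [0,0,0]
    - [0,0,0]
  turn: [-3,-3,-2,0,0]
  claw: [-1,-1,-1,-1,-1]

```text
clock: 29.08
tool_pos: [0.49, 0.1691, 0.1349]
orientation: [0.002, -0.362, 0.932, -0.0]
contact_force: [3.8, -1.8, 5.6]
opening: 0.07
grasp_force: 122.1
```

```bash
python3 -c "
from h import *
goto(.488,.169,.1347,108);avg(2)"
```

```text
t 29.0833 tcp [0.49   0.1691 0.1349] yawY 132.5 tilt [ 3.1e-03  3.0e-04 -1.0e+00] F [ 3.8 -1.8  5.6] M [-0.51 -1.   -0.22] op 0.07 gf 122.12292906828225
 tool dp mm [1.5 1.2 0.2] turn 24.5
avg F M [ 4.251 -2.512  5.51  -0.505 -1.007 -0.242] sd [0.158 0.285 0.095 0.016 0.006 0.011] pos [0.49   0.1691 0.135 ]
```

Request:
arm_command:
  dp:
    - [0,0,0]
    - [0,0,0]
    - [0,0,0]
    - [0,0,0]
    - [0,0,0]
  turn: [-3,-3,-2,0,0]
  claw: [-1,-1,-1,-1,-1]

```text
clock: 29.6
tool_pos: [0.49, 0.1691, 0.135]
orientation: [0.002, -0.426, 0.904, -0.001]
contact_force: [4.6, -1.3, 6.3]
opening: 0.071
grasp_force: 122.3
```

```bash
python3 hy.py; python3 -c "
from h import *
avg(2);print(env.get_state()['joints'])"
```

```text
t 29.6 tcp [0.49   0.1691 0.135 ] yawY 140.49 tilt [ 3.2e-03  4.0e-04 -1.0e+00] F [ 4.6 -1.3  6.3] M [-0.48 -0.99 -0.38] op 0.071 gf 122.34161635860801
 tool dp mm [-1.  -0.5  0.3] turn 32.5
69 c [0.478 0.152 0.156] handle dir deg 47.21505 -> key x -42.78495 span 0.099 ext [0.452 0.129 0.146] [0.524 0.2   0.175]
avg F M [ 4.706 -1.323  5.591 -0.427 -1.035 -0.394] sd [0.112 0.263 0.179 0.001 0.004 0.003] pos [0.49   0.1692 0.135 ]
[ 1.83829199e-01  6.55533528e-02  1.67568985e+00 -2.00991715e-04
  1.39705230e+00 -2.26790107e+00]
```

Request:
arm_command:
  dp:
    - [0,0,0]
    - [0,0,0]
    - [0,0,0]
    - [0,0,0]
    - [0,0,0]
  turn: [-3,-3,-3,0,0]
  claw: [-1,-1,-1,-1,-1]

```text
clock: 30.52
tool_pos: [0.4899, 0.1692, 0.1349]
orientation: [0.001, -0.496, 0.868, -0.001]
contact_force: [4.9, -1.1, 5.5]
opening: 0.075
grasp_force: 121.3
```

```bash
python3 hy.py; python3 -c "
from h import *
avg(2)
P=np.load('P.npy')
for lo,hi in((.145,.155),(.155,.162),(.162,.18)):
    Q=P[(P[:,2]>lo)&(P[:,2]<=hi)]
    if len(Q)>5:
        l=cv2.fitLine(Q[:,:2].astype(np.float32),cv2.DIST_HUBER,0,.01,.01).ravel();print(lo,len(Q),np.degrees(np.arctan2(l[1],l[0])))
"
```

```text
t 30.5167 tcp [0.4899 0.1692 0.1349] yawY 149.49 tilt [ 3.1e-03  5.0e-04 -1.0e+00] F [ 4.9 -1.1  5.5] M [-0.33 -1.18  0.01] op 0.075 gf 121.32102213799953
 tool dp mm [-0.9 -0.7  0.2] turn 41.5
33 c [0.474 0.132 0.156] handle dir deg 56.549465 -> key x -33.450535 span 0.073 ext [0.458 0.122 0.147] [0.504 0.183 0.162]
avg F M [ 4.728 -1.882  6.056 -0.392 -1.148  0.035] sd [0.05  0.305 0.381 0.028 0.02  0.048] pos [0.49   0.1692 0.135 ]
0.145 14 54.138405
0.155 17 55.14922
```

The torque fell to zero and the handle has turned to about 146°. I'll release the key (it stands by itself), move clear, and look at the lock and the key's seating.

Request:
arm_command:
  dp:
    - [0,0,-0.0005]
    - [0,0,0]
    - [0,0,0]
    - [0,0,0]
    - [0,0,0]
  turn: [0,0,0,0,0]
  claw: [-0.6,-0.2,0.2,0.3,0.3]

```text
clock: 31.43
tool_pos: [0.4886, 0.1692, 0.1345]
orientation: [-0.0, -0.496, 0.868, 0.0]
contact_force: [-0.9, 0.5, -0.5]
opening: 0.651
grasp_force: 0.0
```

Request:
arm_command:
  dp:
    - [0,0,0]
    - [0,0,-0.01]
    - [0,0,-0.02]
    - [0,0,-0.03]
    - [0,0,-0.03]
  turn: [0,0,0,0,0]
  claw: [0.3,0.3,0.3,0.3,0.3]

```text
clock: 31.85
tool_pos: [0.4883, 0.1691, 0.2261]
orientation: [-0.0, -0.496, 0.868, 0.0]
contact_force: [1.5, -1.1, 0.2]
opening: 0.652
grasp_force: 0.0
```

Request:
arm_command:
  dp:
    - [0.04,0,0]
    - [0.04,0,0]
    - [0.04,0,0]
    - [0.04,0,0]
    - [0.04,0,0]
  turn: [7,7,7,7,7]
  claw: [0.3,0.3,0.3,0.3,0.3]

```text
clock: 32.27
tool_pos: [0.3493, 0.0276, 0.225]
orientation: [0.0, -0.209, 0.978, -0.0]
contact_force: [0.0, -0.8, 1.7]
opening: 0.649
grasp_force: 0.0
```

Run:
```python
from h import *
goto(.49,.17,.2)
t,dt=get_image("top");p,d=get_image("side");np.savez("t7.npz",t=t,dt=dt,p=p,d=d)
a=cv2.resize(t[195:245,200:250],(390,390),interpolation=2);b=cv2.resize(p[180:220,240:280],(390,390),interpolation=2)
cv2.imwrite("pics/t7.png",np.hstack([a,b]))
h=cv2.cvtColor(t,cv2.COLOR_BGR2HSV).astype(int);W=cloud("top",dt)
m=((h[...,0]<8)|(h[...,0]>172))&(h[...,1]>130)&(h[...,2]>60);m[:180]=0;m[260:]=0;m[:,:180]=0;m[:,270:]=0
m&=W[...,2]>.12
ys,xs=np.where(m);print(len(xs))
if len(xs)>20:
    r=cv2.minAreaRect(np.c_[xs,ys].astype(np.float32));P=ray("top",cv2.boxPoints(r),.162);e=[P[(j+1)%4]-P[j] for j in range(4)];e=max(e,key=np.linalg.norm);print(r,ray("top",r[0],.162),np.linalg.norm(e),"dir",np.degrees(np.arctan2(e[1],e[0])),"z",np.median(W[ys,xs,2]))
```

```text
t 32.2667 tcp [0.3493 0.0276 0.225 ] yawY 114.15 tilt [ 2.e-04 -2.e-04 -1.e+00] F [ 0.  -0.8  1.7] M [-0.03  0.02  0.  ] op 0.649 gf 0.0
 tool dp mm [-186.6   72.3   25. ] turn None
200
((220.0, 217.5), (5.0, 38.0), 90.0) [[0.48903068 0.168016   0.162     ]] 0.09492741345255272 dir -88.63715757062904 z 0.1605159257499632
```

View pics/t7.png

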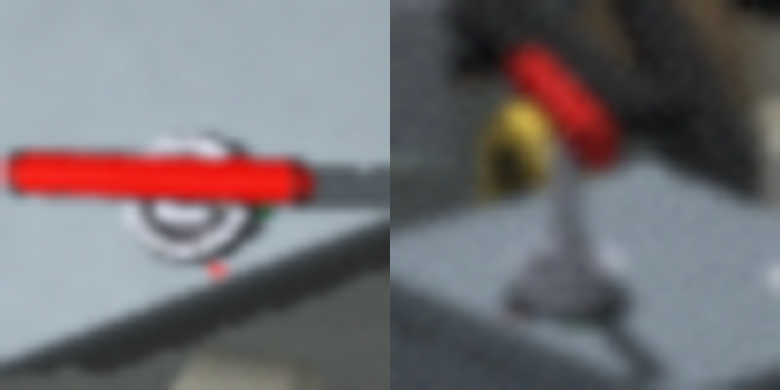

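The top crop shows the red handle seated (top at z≈0.1605) and lying along y from (15,172) to (310,183), with the bezel beneath at (195,200). The side crop shows the key upright. It swung about 30° on release, so it was strained. I'll regrip it straight, at tool yaw ≈ 1.4°.

Request:
arm_command:
  dp:
    - [0,0,0]
    - [0,0,0]
    - [0,0,0]
    - [0,0,0]
    - [0,0,0]
  turn: [7,7,7,7,7]
  claw: [0.2,0.2,0.2,0.2,0.2]

```text
clock: 32.78
tool_pos: [0.3509, 0.0288, 0.2254]
orientation: [0.0, 0.094, 0.996, 0.0]
contact_force: [-0.4, 0.2, 0.2]
opening: 0.598
grasp_force: 0.0
```

Request:
arm_command:
  dp:
    - [0,0,0]
    - [0,0,0]
    - [0,0,0]
    - [0,0,0]
    - [0,0,0]
  turn: [7,7,7,7,7]
  claw: [0.2,0.2,0.2,0.2,0.2]

```text
clock: 33.2
tool_pos: [0.3509, 0.0288, 0.2253]
orientation: [0.0, 0.389, 0.921, 0.0]
contact_force: [-0.4, -0.5, 0.7]
opening: 0.597
grasp_force: 0.0
```

Request:
arm_command:
  dp:
    - [0,0,0]
    - [0,0,0]
    - [0,0,0]
    - [0,0,0]
    - [0,0,0]
  turn: [7,7,7,7,7]
  claw: [0.2,0.2,0.2,0.2,0.2]

```text
clock: 33.62
tool_pos: [0.3509, 0.0288, 0.2253]
orientation: [0.0, 0.648, 0.762, 0.0]
contact_force: [-0.1, 0.1, -0.4]
opening: 0.599
grasp_force: 0.0
```

Request:
arm_command:
  dp:
    - [0,0,0]
    - [0,0,0]
    - [0,0,0]
    - [0,0,0]
    - [0,0,0]
  turn: [7,0.5,0,0,0]
  claw: [0.2,0.2,0.2,0.2,0.2]

```text
clock: 34.03
tool_pos: [0.3507, 0.0287, 0.2248]
orientation: [-0.0, 0.693, 0.721, 0.0]
contact_force: [-0.1, 0.9, 0.2]
opening: 0.603
grasp_force: 0.0
```

Run:
```python
from h import *
goto(.4893,.1685,.225,1.4)
# key check: side depth of shank/handle & top handle subpixel
z=np.load("t7.npz");t=z["t"].astype(float)
w=np.clip(t[...,2]-np.maximum(t[...,0],t[...,1])-50,0,80);m=np.zeros_like(w);m[205:228,192:246]=1;w*=m
v,u=np.mgrid[:420,:560]
for r in ((195,207),(207,219),(219,231),(231,243),(195,243)):
    k=(u>=r[0])&(u<r[1]);c=[(w*k*u).sum()/(w*k).sum(),(w*k*v).sum()/(w*k).sum()];print(r,np.round(c,2),ray("top",c,.159).round(4))
print(proj("top",[[.49,.1695,.159],[.49,.1695,.0945]]))
```

```text
t 34.0333 tcp [0.3507 0.0287 0.2248] yawY 2.2 tilt [ 1.e-04  1.e-04 -1.e+00] F [-0.1  0.9  0.2] M [ 0.02 -0.02 -0.02] op 0.603 gf 0.0
 tool dp mm [134.4 143.9  -0.2] turn 0.8
(195, 207) [203.72 216.76] [[0.4902 0.2094 0.159 ]]
(207, 219) [212.53 217.02] [[0.4901 0.1873 0.159 ]]
(219, 231) [224.58 217.42] [[0.4898 0.1571 0.159 ]]
(231, 243) [234.32 217.78] [[0.4895 0.1326 0.159 ]]
(195, 243) [219.93 217.28] [[0.4899 0.1687 0.159 ]]
[[219.616594   217.23196106]
 [223.50248802 219.89749291]]
```

Request:
arm_command:
  dp:
    - [0,0,0]
    - [0.027,0.027,0]
    - [0.027,0.027,0]
    - [0.027,0.027,0]
    - [0.027,0.027,0]
  turn: [1.7,0,0,0,0]
  claw: [0.2,0.2,0.2,0.2,0.2]

```text
clock: 34.45
tool_pos: [0.4592, 0.1388, 0.2247]
orientation: [0.0, 0.704, 0.71, 0.0]
contact_force: [0.0, -1.6, 1.3]
opening: 0.597
grasp_force: 0.0
```

Request:
arm_command:
  dp:
    - [0.02,0.02,0]
    - [0.011,0.0125,0]
    - [0,0,0]
    - [0,0,0]
    - [0,0,0]
  turn: [0,0,0,0,0]
  claw: [0.2,0.2,0.2,0.2,0.2]
  force: 80

```text
clock: 34.87
tool_pos: [0.49, 0.168, 0.2245]
orientation: [-0.0, 0.705, 0.709, -0.0]
contact_force: [0.4, 0.2, -0.2]
opening: 0.596
grasp_force: 0.0
```

```bash
python3 -c "
from h import *
goto(.4897,.169,.1345,.5)"
```

```text
t 34.8667 tcp [0.49   0.168  0.2245] yawY 0.37 tilt [-5.e-04 -1.e-04 -1.e+00] F [ 0.4  0.2 -0.2] M [ 0.06 -0.03  0.05] op 0.596 gf 0.0
 tool dp mm [ 1.  -0.3 90. ] turn -0.1
```

Request:
arm_command:
  dp:
    - [0.001,0,0.025]
    - [0,0,0.025]
    - [0,0,0.02]
    - [0,0,0.012]
    - [0,0,0.008]
  turn: [0,0,0,0,0]
  claw: [0.2,0.2,0.2,0.2,0.2]

```text
clock: 35.28
tool_pos: [0.4898, 0.1687, 0.1338]
orientation: [-0.0, 0.705, 0.709, -0.0]
contact_force: [0.5, 0.0, 0.0]
opening: 0.602
grasp_force: 0.0
```

Request:
arm_command:
  dp:
    - [0,0,0]
    - [0,0,0]
    - [0,0,0]
    - [0,0,0]
    - [0,0,0]
  turn: [0,0,0,0,0]
  claw: [-0.3,-1,-1,-1,-1]

```text
clock: 35.7
tool_pos: [0.4913, 0.1695, 0.1364]
orientation: [0.001, 0.705, 0.709, 0.001]
contact_force: [-0.0, 0.3, -0.5]
opening: 0.0
grasp_force: 0.0
```

Request:
arm_command:
  dp:
    - [0,0,0]
    - [0,0,0]
    - [0,0,0]
    - [0,0,0]
    - [0,0,0]
  turn: [0,0,0,0,0]
  claw: [-1,-1,-1,-1,-1]

```text
clock: 36.12
tool_pos: [0.4904, 0.1694, 0.1346]
orientation: [-0.0, 0.705, 0.709, -0.0]
contact_force: [-0.1, -0.1, -0.1]
opening: -0.001
grasp_force: 0.0
```

```bash
python3 -c "
from h import *
goto(.4897,.169,.1345,.5);avg(2)"; python3 tilt.py | grep -E "^(18[4-9]|19|20)" | cut -c1-40
```

```text
t 36.1167 tcp [0.4904 0.1694 0.1346] yawY 0.3 tilt [-2.e-04  1.e-04 -1.e+00] F [-0.1 -0.1 -0.1] M [-0.    0.01 -0.05] op -0.001 gf 0.0
 tool dp mm [-0.4 -0.7  0.1] turn -0.2
avg F M [ 0.069  0.232 -0.284  0.009 -0.003  0.001] sd [0.209 0.425 0.241 0.032 0.003 0.021] pos [0.4904 0.1694 0.1346]
184 253 261 z 0.181 b 407.6 a 313 307 31
185 253 261 z 0.177 b 407.5 a 319 308 31
186 253 261 z 0.174 b 407.4 a 314 309 30
187 254 261 z 0.169 b 409.0 a 310 311 30
188 254 262 z 0.163 b 410.5 a 368 310 30
189 255 264 z 0.162 b 415.4 a 315 302 30
190 257 265 z 0.158 b 420.8 a 340 333 32
191 258 265 z 0.156 b 422.7 a 335 329 31
192 259 265 z 0.154 b 424.5 a 325 315 31
193 259 265 z 0.151 b 424.5 a 323 320 31
194 259 265 z 0.146 b 423.8 a 321 317 32
195 259 265 z 0.143 b 420.1 a 318 319 32
196 259 265 z 0.139 b 420.2 a 317 322 31
197 258 261 z 0.13 b 414.9 a 324 318 320
198 258 261 z 0.126 b 414.8 a 324 320 31
199 258 260 z 0.122 b 412.8 a 320 323 32
200 258 260 z 0.12 b 412.9 a 319 320 313
201 258 260 z 0.116 b 412.7 a 317 321 31
202 257 260 z 0.111 b 411.0 a 325 318 32
203 255 260 z 0.107 b 407.4 a 323 325 31
204 255 260 z 0.105 b 407.5 a 322 315 31
205 254 261 z 0.101 b 407.6 a 336 323 31
206 252 262 z 0.097 b 405.8 a 324 328 33
207 252 262 z 0.094 b 405.8 a 318 321 33
208 252 262 z 0.093 b 405.7 a 320 305 30
209 253 262 z 0.091 b 407.8 a 310 303 30
```

The fingers closed without catching the handle. I'll measure where the handle is now.

```bash
cat > red.py <<'E'
from h import *
def redpts(n,k=6):
    D=[];p=None
    for _ in range(k):
        p,d=get_image(n);d=d.copy();d[d==0]=np.nan;D.append(d)
    W=cloud(n,np.nanmedian(D,0));h=cv2.cvtColor(p,cv2.COLOR_BGR2HSV).astype(int)
    m=((h[...,0]<8)|(h[...,0]>172))&(h[...,1]>120)&(h[...,2]>40)&(abs(W[...,0]-.49)<.12)&(abs(W[...,1]-.17)<.12)&(W[...,2]>.09)&(W[...,2]<.22)
    ys,xs=np.where(m);return W[m],xs,ys
goto(.4897,.169,.1345,.5)
for n in("side","top"):
    P,xs,ys=redpts(n);print(n,len(P))
    if len(P)<8: continue
    c=np.median(P,0);Q=P[np.linalg.norm(P-c,axis=1)<.07];l=cv2.fitLine(Q.astype(np.float32),cv2.DIST_HUBER,0,.01,.01).ravel()
    print("c",c.round(4),"dir",l[:3].round(3),"yaw",np.degrees(np.arctan2(l[1],l[0])).round(1),"px",xs.min(),xs.max(),ys.min(),ys.max(),"min",P.min(0).round(3),"max",P.max(0).round(3))
    o=np.argsort(xs);print([(int(xs[i]),int(ys[i]),*(P[i]*1000).round().astype(int)) for i in o[::max(1,len(o)//12)]])
E
python3 red.py
```

```text
t 36.6167 tcp [0.4904 0.1693 0.1346] yawY 0.3 tilt [-1.e-04  1.e-04 -1.e+00] F [ 0.1 -0.  -0.7] M [ 0.05 -0.02  0.04] op -0.002 gf 0.0
 tool dp mm [-0.3 -0.7  0.1] turn -0.2
side 45
c [0.504  0.1412 0.1585] dir [-0.158  0.985  0.065] yaw 99.1 px 260 268 187 195 min [0.498 0.116 0.149] max [0.515 0.183 0.163]
[(260, 189, np.int64(500), np.int64(170), np.int64(159)), (261, 187, np.int64(507), np.int64(183), np.int64(161)), (261, 188, np.int64(504), np.int64(172), np.int64(161)), (262, 190, np.int64(501), np.int64(151), np.int64(161)), (262, 193, np.int64(499), np.int64(146), np.int64(152)), (263, 189, np.int64(507), np.int64(157), np.int64(162)), (263, 193, np.int64(501), np.int64(141), np.int64(153)), (264, 192, np.int64(502), np.int64(131), np.int64(160)), (264, 193, np.int64(502), np.int64(130), np.int64(157)), (265, 190, np.int64(511), np.int64(148), np.int64(161)), (265, 192, np.int64(504), np.int64(126), np.int64(161)), (266, 193, np.int64(505), np.int64(116), np.int64(161)), (266, 195, np.int64(507), np.int64(125), np.int64(150)), (267, 192, np.int64(511), np.int64(125), np.int64(161)), (268, 192, np.int64(515), np.int64(127), np.int64(159))]
top 3
```

Request:
arm_command:
  dp:
    - [0,0,-0.01]
    - [0,0,-0.02]
    - [0,0,-0.03]
    - [0,0,-0.03]
    - [0,-0.03,0]
  turn: [0,0,0,0,0]
  claw: [-1,-1,-1,-1,0.2]

```text
clock: 37.63
tool_pos: [0.4645, 0.1693, 0.2306]
orientation: [0.002, 0.706, 0.709, 0.003]
contact_force: [1.1, 0.7, 1.7]
opening: 0.128
grasp_force: 0.0
```

Request:
arm_command:
  dp:
    - [-0.03,-0.03,0]
    - [-0.03,-0.03,0]
    - [-0.03,-0.03,0]
    - [-0.03,-0.03,0]
    - [-0.03,0,0]
  turn: [0,0,0,0,0]
  claw: [0.2,0.2,0.2,0.2,0.2]

```text
clock: 38.05
tool_pos: [0.3397, 0.0205, 0.226]
orientation: [0.001, 0.705, 0.71, 0.001]
contact_force: [1.8, 0.1, 1.3]
opening: 0.603
grasp_force: 0.0
```

```bash
python3 red.py; python3 tilt.py >/dev/null
python3 - <<'E'
from h import *
p,d=get_image("side");W=cloud("side",d)
for r in range(186,212,2): 
    m=(W[r,:,1]>.1)&(W[r,:,1]<.24)&(W[r,:,2]>.088)&(abs(W[r,:,0]-.49)<.05);x=np.where(m)[0]
    if len(x):print(r,x.min(),x.max(),(W[r][m].mean(0)*1000).round())
E
```

```text
t 38.05 tcp [0.3397 0.0205 0.226 ] yawY 0.39 tilt [ 2.3e-03 -3.0e-04 -1.0e+00] F [1.8 0.1 1.3] M [-0.02  0.01  0.  ] op 0.603 gf 0.0
 tool dp mm [147.5 150.8  91.8] turn -0.1
side 70
c [0.5016 0.1601 0.159 ] dir [-0.122  0.992  0.017] yaw 97.0 px 254 268 185 195 min [0.491 0.12  0.149] max [0.515 0.217 0.163]
[(254, 188, np.int64(491), np.int64(217), np.int64(149)), (256, 185, np.int64(497), np.int64(210), np.int64(161)), (257, 186, np.int64(496), np.int64(195), np.int64(162)), (258, 187, np.int64(499), np.int64(193), np.int64(159)), (259, 189, np.int64(497), np.int64(173), np.int64(158)), (260, 191, np.int64(498), np.int64(165), np.int64(153)), (261, 188, np.int64(502), np.int64(167), np.int64(163)), (262, 188, np.int64(506), np.int64(166), np.int64(163)), (263, 194, np.int64(500), np.int64(136), np.int64(151)), (263, 193, np.int64(501), np.int64(138), np.int64(154)), (264, 192, np.int64(502), np.int64(132), np.int64(159)), (265, 192, np.int64(504), np.int64(127), np.int64(161)), (266, 194, np.int64(507), np.int64(124), np.int64(154)), (267, 194, np.int64(510), np.int64(121), np.int
[... 564 characters left out ...]
4(508), np.int64(161), np.int64(162)), (226, 209, np.int64(511), np.int64(154), np.int64(161)), (229, 212, np.int64(504), np.int64(147), np.int64(159)), (231, 210, np.int64(508), np.int64(141), np.int64(163)), (234, 212, np.int64(504), np.int64(135), np.int64(155)), (237, 212, np.int64(505), np.int64(127), np.int64(154))]
186 255 259 [498. 202. 160.]
188 254 262 [497. 187. 157.]
190 257 265 [501. 164. 157.]
192 259 268 [504. 142. 156.]
194 259 268 [503. 142. 149.]
196 259 267 [502. 141. 142.]
198 258 261 [497. 169. 126.]
200 258 260 [493. 163. 121.]
202 257 260 [493. 169. 111.]
204 255 260 [490. 171. 104.]
206 252 262 [487. 170.  97.]
208 252 262 [485. 163.  92.]
210 256 261 [485. 149.  89.]
```

The key is still seated, with its handle at (0.5057, 0.169) and leaning toward +x. I'll straddle it, push it upright, then close gently with the handle deeper in the pads.

Request:
arm_command:
  dp:
    - [0,0,0]
    - [0.022,0.03,0]
    - [0.022,0.03,0]
    - [0.022,0.03,0]
    - [0.022,0.03,0]
  turn: [-5,0,0,0,0]
  claw: [0.3,0.3,0.3,0.3,0.3]
  force: 30

```text
clock: 39.52
tool_pos: [0.4558, 0.1209, 0.2246]
orientation: [0.0, 0.674, 0.739, 0.0]
contact_force: [0.3, -2.0, 0.4]
opening: 0.652
grasp_force: 0.0
```

Request:
arm_command:
  dp:
    - [0.022,0.03,0]
    - [0.022,0.03,0]
    - [0,0,0]
    - [0,0,0]
    - [0,0,0]
  turn: [0,0,0,0,0]
  claw: [0.3,0.3,0.3,0.3,0.3]

```text
clock: 39.93
tool_pos: [0.5101, 0.1687, 0.2243]
orientation: [-0.0, 0.674, 0.739, -0.0]
contact_force: [0.4, -0.6, -0.1]
opening: 0.65
grasp_force: 0.0
```

```bash
python3 -c "
from h import *
goto(.506,.169,.130,5.5)"
```

```text
t 39.9333 tcp [0.5101 0.1687 0.2243] yawY 5.32 tilt [-9.e-04 -2.e-04 -1.e+00] F [ 0.4 -0.6 -0.1] M [ 0.04 -0.    0.02] op 0.65 gf 0.0
 tool dp mm [ 0.7 -4.  94.3] turn -0.2
```

Request:
arm_command:
  dp:
    - [0,-0.004,0.025]
    - [0,0,0.025]
    - [0,0,0.02]
    - [0,0,0.014]
    - [0,0,0.01]
  turn: [0,0,0,0,0]
  claw: [0.3,0.3,0.3,0.3,0.3]

```text
clock: 40.35
tool_pos: [0.5054, 0.1675, 0.1298]
orientation: [-0.0, 0.674, 0.739, -0.0]
contact_force: [-0.5, 0.5, -0.1]
opening: 0.651
grasp_force: 0.0
```

Request:
arm_command:
  dp:
    - [0,-0.008,0]
    - [0,-0.008,0]
    - [0,-0.006,0]
    - [0,-0.005,0]
    - [0,-0.005,0]
  turn: [0,0,0,0,0]
  claw: [0.3,0.3,0.3,0.3,0.3]

```text
clock: 40.77
tool_pos: [0.4746, 0.1655, 0.1321]
orientation: [0.001, 0.674, 0.739, 0.001]
contact_force: [1.0, -0.8, 8.4]
opening: 0.65
grasp_force: 4.5
```

```bash
python3 red.py | grep -v "^\["
```

```text
t 40.7667 tcp [0.4746 0.1655 0.1321] yawY 5.3 tilt [ 2.8e-03  5.0e-04 -1.0e+00] F [ 1.  -0.8  8.4] M [-0.07 -0.36 -0.03] op 0.65 gf 4.4582944409921765
 tool dp mm [ 2.1 15.4 -2.3] turn 4.8
side 74
c [0.4947 0.1606 0.1596] dir [-0.139  0.99   0.021] yaw 98.0 px 253 266 185 195 min [0.485 0.12  0.15 ] max [0.508 0.213 0.169]
top 0
```

Request:
arm_command:
  dp:
    - [0,-0.003,0]
    - [0,-0.003,0]
    - [0,-0.002,0]
    - [0,0,0]
    - [0,0,0]
  turn: [0,0,0,0,0]
  claw: [0.3,0.3,0.3,0.3,0.3]

```text
clock: 41.78
tool_pos: [0.467, 0.1648, 0.1323]
orientation: [0.001, 0.674, 0.739, 0.001]
contact_force: [0.2, -1.5, 9.2]
opening: 0.648
grasp_force: 4.5
```

```bash
python3 red.py | grep -v "^\["; python3 tilt.py | grep -E "^(18[4-9]|19|20)" | cut -c1-60
```

```text
t 41.7833 tcp [0.467  0.1648 0.1323] yawY 5.31 tilt [ 3.1e-03  4.0e-04 -1.0e+00] F [ 0.2 -1.5  9.2] M [-0.2  -0.34 -0.01] op 0.648 gf 4.54945923644118
 tool dp mm [ 2.1 23.  -2.2] turn 4.8
side 76
c [0.4879 0.1579 0.1597] dir [-0.13   0.991  0.029] yaw 97.5 px 251 264 185 196 min [0.478 0.122 0.149] max [0.501 0.218 0.168]Traceback (most recent call last):
  File "red.py", line 11, in <module>
    P,xs,ys=redpts(n);print(n,len(P))
            ~~~~~~^^^
  File "red.py", line 5, in redpts
    p,d=get_image(n);d=d.copy();d[d==0]=np.nan;D.append(d)
        ~~~~~~~~~^^^
ValueError: 200 camera calls are used up
Traceback (most recent call last):
  File "tilt.py", line 5, in <module>
    p,d=get_image("side");d[d==0]=np.nan;D.append(d)
        ~~~~~~~~~^^^^^^^^
ValueError: 200 camera calls are used up
```

Request:
arm_command:
  dp:
    - [0,-0.002,0]
    - [0,0.004,0]
    - [0,0.004,0]
    - [0,0.004,0]
    - [0,0.004,0]
  turn: [0,0,0,0,0]
  claw: [0.3,0.12,-0.06,-0.24,-0.42]
  force: 30

```text
clock: 42.5
tool_pos: [0.4835, 0.1663, 0.1354]
orientation: [0.003, 0.674, 0.739, 0.004]
contact_force: [0.4, -1.9, 37.7]
opening: 0.289
grasp_force: 19.0
```

```bash
python3 -c "
from h import *
goto(.490,.169,.130,5.5)"
```

```text
t 42.5 tcp [0.4835 0.1663 0.1354] yawY 5.3 tilt [ 0.0098  0.0012 -1.    ] F [ 0.4 -1.9 37.7] M [-0.47 -0.7   0.01] op 0.289 gf 19.003349030390382
 tool dp mm [2.1 6.7 5.4] turn -0.2
```

Request:
arm_command:
  dp:
    - [0,0.003,0]
    - [0,0.002,0]
    - [0,0,0]
    - [0,0,0]
    - [0,0,0]
  turn: [0,0,0,0,0]
  claw: [-0.5,-0.6,-0.6,-0.6,-0.6]

```text
clock: 42.92
tool_pos: [0.4884, 0.1667, 0.1357]
orientation: [0.003, 0.674, 0.739, 0.004]
contact_force: [1.5, -3.1, 41.5]
opening: 0.202
grasp_force: 20.8
```

```bash
python3 -c "
from h import *
goto(.490,.169,.130,5.5)"
```

```text
t 42.9167 tcp [0.4884 0.1667 0.1357] yawY 5.3 tilt [ 0.0102  0.0013 -0.9999] F [ 1.5 -3.1 41.5] M [-0.49 -0.73  0.02] op 0.202 gf 20.7787104556337
 tool dp mm [2.1 1.7 5.7] turn -0.2
```

The pads swing down as they close and drag on the handle, which causes the upward force. I'll raise the tool 5 mm to relieve it, then grip.

Request:
arm_command:
  dp:
    - [0,0,-0.002]
    - [0,0,-0.002]
    - [0,0,-0.001]
    - [0,0,0]
    - [0,0,0]
  turn: [0,0,0,0,0]
  claw: [-0.6,-0.6,-0.6,-0.7,-0.8]
  force: 30

```text
clock: 43.33
tool_pos: [0.4861, 0.1665, 0.1368]
orientation: [0.001, 0.674, 0.739, 0.001]
contact_force: [1.9, -1.6, 11.1]
opening: 0.098
grasp_force: 5.1
```

```bash
python3 -c "
from h import *
goto(.490,.169,.130,5.5)"
```

```text
t 43.3333 tcp [0.4861 0.1665 0.1368] yawY 5.3 tilt [ 2.5e-03  2.0e-04 -1.0e+00] F [ 1.9 -1.6 11.1] M [-0.27 -0.47 -0.02] op 0.098 gf 5.08144719991833
 tool dp mm [2.2 4.1 6.8] turn -0.2
```

Request:
arm_command:
  dp:
    - [0,0,-0.001]
    - [0,0,-0.001]
    - [0,0,0]
    - [0,0,0]
    - [0,0,0]
  turn: [0,0,0,0,0]
  claw: [-0.8,-0.8,-0.8,-0.8,-0.8]
  force: 40

```text
clock: 43.75
tool_pos: [0.4853, 0.1665, 0.1374]
orientation: [-0.0, 0.674, 0.739, -0.0]
contact_force: [0.3, -0.4, 0.1]
opening: 0.099
grasp_force: 0.0
```

```bash
python3 -c "
from h import *
goto(.490,.169,.130,5.5)"
```

```text
t 43.75 tcp [0.4853 0.1665 0.1374] yawY 5.3 tilt [-5.e-04  1.e-04 -1.e+00] F [ 0.3 -0.4  0.1] M [ 0.06 -0.03  0.05] op 0.099 gf 0.0
 tool dp mm [2.  4.9 7.4] turn -0.2
```

Request:
arm_command:
  dp:
    - [0,0,-0.001]
    - [0,0,0]
    - [0,0,0]
    - [0,0,0]
    - [0,0,0]
  turn: [0,0,0,0,0]
  claw: [-1,-1,-1,-1,-1]

```text
clock: 44.17
tool_pos: [0.4855, 0.1665, 0.1386]
orientation: [-0.0, 0.674, 0.739, 0.0]
contact_force: [0.1, -0.3, -0.3]
opening: 0.004
grasp_force: 0.0
```

```bash
python3 -c "
from h import *
goto(.490,.169,.130,5.5)"
```

```text
t 44.1667 tcp [0.4855 0.1665 0.1386] yawY 5.3 tilt [-0.e+00  1.e-04 -1.e+00] F [ 0.1 -0.3 -0.3] M [ 0.02 -0.01  0.  ] op 0.004 gf 0.0
 tool dp mm [2.1 4.7 8.6] turn -0.2
```

Gripping is unreliable here. Instead I'll use the open gripper as a wrench: straddle the handle and turn, so the two fingers push its two sides as a couple.

Request:
arm_command:
  dp:
    - [0,0,-0.02]
    - [0,0,-0.02]
    - [0,0,-0.02]
    - [0.002,0.0045,0]
    - [0,0,0]
  turn: [0,0,0,0,0]
  claw: [-1,-1,-1,0.4,0.4]

```text
clock: 44.58
tool_pos: [0.4906, 0.1692, 0.1994]
orientation: [0.0, 0.674, 0.739, 0.001]
contact_force: [-0.2, 0.1, -0.5]
opening: 0.275
grasp_force: 0.0
```

Request:
arm_command:
  dp:
    - [0,0,0]
    - [0,0,0.015]
    - [0,0,0.015]
    - [0,0,0.015]
    - [0,0,0.01]
  turn: [0,0,0,0,0]
  claw: [0.4,0.4,0.4,0.4,0.4]

```text
clock: 45.0
tool_pos: [0.4888, 0.1687, 0.1412]
orientation: [-0.001, 0.674, 0.739, -0.001]
contact_force: [-0.2, 0.3, -0.4]
opening: 0.699
grasp_force: 0.0
```

```bash
python3 -c "
from h import *
goto(.490,.1685,.122,5.5)"
```

```text
t 45.0 tcp [0.4888 0.1687 0.1412] yawY 5.3 tilt [-2.7e-03 -4.0e-04 -1.0e+00] F [-0.2  0.3 -0.4] M [ 0.02  0.01 -0.03] op 0.699 gf 0.0
 tool dp mm [-0.3  1.3 19.2] turn -0.2
```

Request:
arm_command:
  dp:
    - [0,0,0.008]
    - [0,0,0.008]
    - [0,0,0.005]
    - [0,0,0]
    - [0,0,0]
  turn: [0,0,0,0,0]
  claw: [0.4,0.4,0.4,0.4,0.4]

```text
clock: 45.42
tool_pos: [0.4899, 0.1689, 0.1228]
orientation: [-0.0, 0.674, 0.739, 0.0]
contact_force: [-0.0, -0.8, 0.2]
opening: 0.696
grasp_force: 0.0
```

```bash
python3 -c "
from h import *
goto(.490,.1685,.122,5.5)"
```

```text
t 45.4167 tcp [0.4899 0.1689 0.1228] yawY 5.3 tilt [ 1.e-04  1.e-04 -1.e+00] F [-0.  -0.8  0.2] M [ 0.03 -0.01 -0.03] op 0.696 gf 0.0
 tool dp mm [-0.4  0.1  0.8] turn -0.2
```

Request:
arm_command:
  dp:
    - [0,0,0]
    - [0,0,0]
    - [0,0,0]
    - [0,0,0]
    - [0,0,0]
  turn: [-6,-6,-6,-6,-6]
  claw: [0.4,0.4,0.4,0.4,0.4]

```text
clock: 45.83
tool_pos: [0.4901, 0.169, 0.1234]
orientation: [0.0, 0.457, 0.889, 0.0]
contact_force: [-0.3, -0.4, 0.1]
opening: 0.7
grasp_force: 0.0
```

```bash
python3 -c "
from h import *
goto(.490,.1685,.122,5.5)"
```

```text
t 45.8333 tcp [0.4901 0.169  0.1234] yawY 35.6 tilt [ 1.1e-03  3.0e-04 -1.0e+00] F [-0.3 -0.4  0.1] M [ 0.01 -0.07  0.01] op 0.7 gf 0.0
 tool dp mm [-0.3 -0.4  1.4] turn 30.1
```

Request:
arm_command:
  dp:
    - [0,0,0]
    - [0,0,0]
    - [0,0,0]
    - [0,0,0]
    - [0,0,0]
  turn: [-6,-6,-5,-4,-4]
  claw: [0.4,0.4,0.4,0.4,0.4]

```text
clock: 46.25
tool_pos: [0.4902, 0.169, 0.1234]
orientation: [0.001, 0.255, 0.967, 0.0]
contact_force: [0.3, -0.5, -0.1]
opening: 0.694
grasp_force: 0.0
```

```bash
python3 -c "
from h import *
goto(.490,.1685,.122,5.5)"
```

```text
t 46.25 tcp [0.4902 0.169  0.1234] yawY 60.51 tilt [ 1.1e-03  3.0e-04 -1.0e+00] F [ 0.3 -0.5 -0.1] M [-0.01  0.    0.  ] op 0.694 gf 0.0
 tool dp mm [-0.1 -0.5  1.4] turn 55.0
```

Request:
arm_command:
  dp:
    - [0,0,0]
    - [0,0,0]
    - [0,0,0]
    - [0,0,0]
    - [0,0,0]
  turn: [-4,-4,-4,0,0]
  claw: [0.4,0.4,0.4,0.4,0.4]

```text
clock: 46.67
tool_pos: [0.49, 0.169, 0.1232]
orientation: [0.0, 0.155, 0.988, 0.0]
contact_force: [0.9, 0.5, -0.2]
opening: 0.699
grasp_force: 0.1
```

```bash
python3 -c "
from h import *
goto(.490,.1685,.122,5.5)"
```

```text
t 46.6667 tcp [0.49   0.169  0.1232] yawY 72.18 tilt [ 8.e-04  3.e-04 -1.e+00] F [ 0.9  0.5 -0.2] M [-0.01 -0.02 -0.03] op 0.699 gf 0.08747517051233444
 tool dp mm [-0.1 -0.4  1.2] turn 66.7
```

Request:
arm_command:
  dp:
    - [0,0,0]
    - [0,0,0]
    - [0,0,0]
    - [0,0,0]
    - [0,0,0]
  turn: [-4,-4,-4,0,0]
  claw: [0.4,0.4,0.4,0.4,0.4]

```text
clock: 47.08
tool_pos: [0.49, 0.1689, 0.1229]
orientation: [0.0, 0.052, 0.999, 0.0]
contact_force: [0.4, 0.2, 2.2]
opening: 0.696
grasp_force: 0.9
```

```bash
python3 -c "
from h import *
goto(.490,.1685,.122,5.5)"
```

```text
t 47.0833 tcp [0.49   0.1689 0.1229] yawY 84.08 tilt [ 6.e-04  2.e-04 -1.e+00] F [0.4 0.2 2.2] M [ 0.03 -0.08 -0.11] op 0.696 gf 0.9369845753826667
 tool dp mm [-0.1 -0.4  0.9] turn 78.6
```

Request:
arm_command:
  dp:
    - [0,0,0]
    - [0,0,0]
    - [0,0,0]
    - [0,0,0]
    - [0,0,0]
  turn: [-4,-4,-4,0,0]
  claw: [0.4,0.4,0.4,0.4,0.4]

```text
clock: 47.5
tool_pos: [0.49, 0.1689, 0.1229]
orientation: [0.0, -0.053, 0.999, 0.0]
contact_force: [0.8, -0.8, 2.7]
opening: 0.701
grasp_force: 2.7
```

```bash
python3 -c "
from h import *
goto(.490,.1685,.122,5.5)"
```

```text
t 47.5 tcp [0.49   0.1689 0.1229] yawY 96.03 tilt [ 5.e-04  2.e-04 -1.e+00] F [ 0.8 -0.8  2.7] M [-0.1  -0.18 -0.19] op 0.701 gf 2.7007939817849547
 tool dp mm [ 0.  -0.4  0.9] turn 90.5
```

Request:
arm_command:
  dp:
    - [0,0,0]
    - [0,0,0]
    - [0,0,0]
    - [0,0,0]
    - [0,0,0]
  turn: [-4,-4,-4,0,0]
  claw: [0.4,0.4,0.4,0.4,0.4]

```text
clock: 47.92
tool_pos: [0.4897, 0.1689, 0.1226]
orientation: [-0.0, -0.157, 0.988, 0.0]
contact_force: [0.6, -0.3, 1.0]
opening: 0.696
grasp_force: 3.2
```

```bash
python3 -c "
from h import *
goto(.490,.1685,.122,5.5)"
```

```text
t 47.9167 tcp [0.4897 0.1689 0.1226] yawY 108.02 tilt [-2.e-04  1.e-04 -1.e+00] F [ 0.6 -0.3  1. ] M [-0.06 -0.13 -0.23] op 0.696 gf 3.231948099564761
 tool dp mm [-0.1 -0.5  0.6] turn 102.5
```

Request:
arm_command:
  dp:
    - [0,0,0]
    - [0,0,0]
    - [0,0,0]
    - [0,0,0]
    - [0,0,0]
  turn: [-4,-4,-4,0,0]
  claw: [0.4,0.4,0.4,0.4,0.4]

```text
clock: 48.33
tool_pos: [0.4897, 0.1689, 0.1225]
orientation: [-0.0, -0.259, 0.966, 0.0]
contact_force: [0.2, 0.5, 0.4]
opening: 0.695
grasp_force: 0.0
```

```bash
python3 -c "
from h import *
goto(.490,.1685,.122,5.5)"
```

```text
t 48.3333 tcp [0.4897 0.1689 0.1225] yawY 120.02 tilt [-4.e-04  1.e-04 -1.e+00] F [0.2 0.5 0.4] M [0.01 0.04 0.02] op 0.695 gf 0.0
 tool dp mm [-0.1 -0.5  0.5] turn 114.5
```

Request:
arm_command:
  dp:
    - [0,0,0]
    - [0,0,0]
    - [0,0,0]
    - [0,0,0]
    - [0,0,0]
  turn: [-4,-4,-4,0,0]
  claw: [0.4,0.4,0.4,0.4,0.4]

```text
clock: 48.75
tool_pos: [0.4897, 0.1689, 0.1226]
orientation: [-0.0, -0.358, 0.934, 0.0]
contact_force: [0.2, -0.1, -0.1]
opening: 0.702
grasp_force: 0.0
```

```bash
python3 -c "
from h import *
goto(.490,.1685,.122,5.5)"
```

```text
t 48.75 tcp [0.4897 0.1689 0.1226] yawY 132.01 tilt [-1.e-04  1.e-04 -1.e+00] F [ 0.2 -0.1 -0.1] M [-0.02 -0.03  0.01] op 0.702 gf 0.0
 tool dp mm [ 0.1 -0.5  0.6] turn 126.5
```

Request:
arm_command:
  dp:
    - [0,0,0]
    - [0,0,0]
    - [0,0,0]
    - [0,0,0]
    - [0,0,0]
  turn: [-4,-4,-4,0,0]
  claw: [0.4,0.4,0.4,0.4,0.4]

```text
clock: 49.17
tool_pos: [0.4898, 0.1689, 0.1226]
orientation: [0.0, -0.454, 0.891, 0.0]
contact_force: [-0.2, -0.5, 0.7]
opening: 0.702
grasp_force: 0.0
```

```bash
python3 -c "
from h import *
goto(.490,.1685,.122,5.5)"
```

```text
t 49.1667 tcp [0.4898 0.1689 0.1226] yawY 144.01 tilt [-0.e+00  1.e-04 -1.e+00] F [-0.2 -0.5  0.7] M [ 0.08 -0.01 -0.02] op 0.702 gf 0.0
 tool dp mm [ 0.2 -0.4  0.6] turn 138.5
```

Torque built to a stop and then released, as it did the first time. I'll lift clear, close the fingers, and touch the handle's top lightly to check it is fully down (0.162 expected).

Request:
arm_command:
  dp:
    - [0,0,-0.015]
    - [0,0,-0.02]
    - [0,0,-0.025]
    - [0,0,-0.01]
    - [0,0,0]
  turn: [0,0,0,0,0]
  claw: [0.4,0.4,0.4,0.4,-1]

```text
clock: 49.58
tool_pos: [0.4907, 0.1691, 0.195]
orientation: [0.002, -0.455, 0.891, -0.0]
contact_force: [0.1, -0.0, -0.7]
opening: 0.575
grasp_force: 0.0
```

Request:
arm_command:
  dp:
    - [0,0,0]
    - [0,0,0]
    - [0,0,0]
    - [0,0,0.01]
    - [0,0,0.01]
  turn: [0,0,0,0,0]
  claw: [-1,-1,-1,-1,-1]

```text
clock: 50.0
tool_pos: [0.4897, 0.1689, 0.1714]
orientation: [-0.0, -0.456, 0.89, 0.0]
contact_force: [0.6, -0.3, -0.4]
opening: 0.001
grasp_force: 0.0
```

Request:
arm_command:
  dp:
    - [0,0,0.003]
    - [0,0,0.002]
    - [0,0,0.002]
    - [0,0,0.001]
    - [0,0,0]
  turn: [0,0,0,0,0]
  claw: [-1,-1,-1,-1,-1]

```text
clock: 50.42
tool_pos: [0.4898, 0.1689, 0.1646]
orientation: [0.0, -0.456, 0.89, 0.0]
contact_force: [-0.1, 0.4, 0.5]
opening: 0.002
grasp_force: 0.0
```

Request:
arm_command:
  dp:
    - [0,0,0.002]
    - [0,0,0.002]
    - [0,0,0.001]
    - [0,0,0.001]
    - [0,0,0]
  turn: [0,0,0,0,0]
  claw: [-1,-1,-1,-1,-1]

```text
clock: 50.83
tool_pos: [0.4897, 0.1689, 0.1585]
orientation: [-0.0, -0.456, 0.89, 0.0]
contact_force: [0.6, -0.6, -0.5]
opening: 0.003
grasp_force: 0.0
```

```bash
python3 -c "
from h import *
goto(.490,.1685,.162,5.5)"
```

```text
t 50.8333 tcp [0.4897 0.1689 0.1585] yawY 144.3 tilt [-2.e-04  1.e-04 -1.e+00] F [ 0.6 -0.6 -0.5] M [-0.04 -0.05 -0.03] op 0.003 gf 0.0
 tool dp mm [ 0.1 -0.4 -3.5] turn 138.8
```

Request:
arm_command:
  dp:
    - [0,0,0.002]
    - [0,0,0.002]
    - [0,0,0.002]
    - [0,0,0.001]
    - [0,0,0]
  turn: [0,0,0,0,0]
  claw: [-1,-1,-1,-1,-1]

```text
clock: 51.25
tool_pos: [0.4897, 0.1689, 0.1513]
orientation: [-0.0, -0.456, 0.89, 0.0]
contact_force: [-0.1, 0.6, 0.2]
opening: 0.0
grasp_force: 0.0
```

Request:
arm_command:
  dp:
    - [0,0,0.002]
    - [0,0,0.002]
    - [0,0,0.002]
    - [0,0,0.001]
    - [0,0,0]
  turn: [0,0,0,0,0]
  claw: [-1,-1,-1,-1,-1]

```text
clock: 51.67
tool_pos: [0.4897, 0.1689, 0.1443]
orientation: [-0.0, -0.456, 0.89, 0.0]
contact_force: [0.2, 0.3, 0.2]
opening: -0.001
grasp_force: 0.0
```

Request:
arm_command:
  dp:
    - [0,0,0.002]
    - [0,0,0.002]
    - [0,0,0.002]
    - [0,0,0.001]
    - [0,0,0]
  turn: [0,0,0,0,0]
  claw: [-1,-1,-1,-1,-1]

```text
clock: 52.08
tool_pos: [0.4896, 0.1689, 0.1373]
orientation: [-0.0, -0.456, 0.89, 0.0]
contact_force: [-0.2, -0.2, -0.4]
opening: -0.003
grasp_force: 0.0
```

```bash
python3 -c "
from h import *
goto(.490,.1685,.162,5.5)"
```

```text
t 52.0833 tcp [0.4896 0.1689 0.1373] yawY 144.3 tilt [-5.e-04 -0.e+00 -1.e+00] F [-0.2 -0.2 -0.4] M [ 0.05 -0.03 -0.01] op -0.003 gf 0.0
 tool dp mm [  0.1  -0.5 -24.7] turn 138.8
```

The handle isn't under the fingers' axis, so the key is leaning to one side. The first turn under a firm grip showed the lock friction (about 0.28 N m), then a steady rise to 0.39 N m from key yaw ≈ 116–120°, which is where the stop should be. More blind prodding could unseat the key, so I'll withdraw and hand in.

Request:
arm_command:
  dp:
    - [0,0,-0.015]
    - [0,0,-0.025]
    - [0,0,-0.03]
    - [0,0,-0.03]
    - [0,0,-0.03]
  turn: [0,0,0,0,0]
  claw: [-1,-1,-1,-1,-1]

```text
clock: 52.5
tool_pos: [0.4895, 0.1689, 0.2691]
orientation: [0.0, -0.456, 0.89, 0.0]
contact_force: [0.5, -0.2, 0.2]
opening: 0.002
grasp_force: 0.0
```

Request:
arm_command:
  dp:
    - [0,0,0]
    - [0,0,0]
    - [0,0,0]
    - [0,0,0]
    - [0,0,0]
  turn: [0,0,0,0,0]
  claw: [-1,-1,-1,-1,-1]

```text
clock: 52.92
tool_pos: [0.4895, 0.1688, 0.2666]
orientation: [-0.001, -0.456, 0.89, 0.0]
contact_force: [0.0, -0.2, -0.2]
opening: -0.002
grasp_force: 0.0
```

```bash
python3 -c "
from h import *
goto(.490,.1685,.162,5.5);print(env.close_job())"
```

```text
t 52.9167 tcp [0.4895 0.1688 0.2666] yawY 144.3 tilt [-1.6e-03 -2.0e-04 -1.0e+00] F [ 0.  -0.2 -0.2] M [0.02 0.02 0.02] op -0.002 gf 0.0
 tool dp mm [ -0.2  -0.8 104.6] turn 138.8
the job is handed in; nothing more can be done
None
```

I handed the job in at about 53 s, but I can't confirm it succeeded: the torque suggests the lock reached its stop, yet the key slipped there, was leaning about 13° when last measured, and its final seating is unchecked because the camera calls ran out.

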